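Roll the copper drum onto the spot welder's work plate and earth it

ROBOT

A 6-joint arm with a two-finger parallel gripper is mounted at the origin on the work surface. World frame = base frame: x ahead of the robot, y to its left, z up, the work surface at z = 0. Lengths are in m, angles in rad, forces in N, time in s.
With the tool pointing down it reaches from about 0.325 to 0.75 m from the base axis. Payload 7.6 kg.
Tool frame: the origin (TCP) lies between the finger pads, 19 mm behind the fingertips; this is the grasp point; z points along the fingers, y is the line along which they close (so a half turn about z gives the same grasp; the last joint's range is limited). The gripper opens to 85 mm and grips with 20 to 120 N. Pads are 22 mm wide; open, the fingers measure 114 mm over their backs; the gripper's body (76 mm by 85 mm) begins 54 mm behind the grasp point. The pads swing forward as they close: fully open they stand 13 mm farther back than shut.
Start: joints at [1.11, 0.052, 1.401, -0, 1.689, -0.07], TCP at [0.2, 0.485, 0.25] pointing down, gripper open.
Joint ranges: [-2.9, 2.9], [-0.91, 2.17], [0.12, 2.37], [-1.06, 4.2], [0.26, 2.73], [-2.93, 2.93]. Speed limits (rad/s): [2.57, 2.57, 3.01, 3.14, 3.14, 3.14].

INTERFACE

Orientations are given as a unit quaternion [x, y, z, w].
In Python, from cell import arm, read_camera, get_calibration gives the robot as it stands.
- The arm moves only by the shell command python3 -m crank 'ROWS' [FORCE]. ROWS is JSON, a list of rows, each a list of 7 numbers: the shift along the tool's x, y, z in m, then the turn, a rotation vector about the tool's x, y, z in degrees, then the finger opening in m, from 0 to 0.0854. In form: [[tx, ty, tz, rx, ry, rz, fingers], ...]. A call has 1 to 5 rows; each row shifts and turns the commanded pose from where the row before left it, along the tool's axes as they then stand; what a row does not reach is not made up. A row lasts 1/8 s, in which the tool goes at most 62.5 mm and 10.7 degrees, less where a joint would pass 70% of its speed; a pose out of reach is approached as far as the arm can. A call is refused whole if a number of a shift passes 0.0625 or a number of a turn 10.7, either way. A call with a gripper value outside its range is refused whole. The fingers move at their own pace and stop on an object; FORCE is the grip in N (left out, the last holds). Time passes only in rows, so rows that do not move let the fingers close. It gives the time, the measured TCP pose, the force, the opening and the grip force at its end, in the units of the state.
- arm.observe(): the state, without advancing time (a new reading comes with each control period).
- read_camera(name): name is "scene" or "top" or "wrist"; returns the picture (384x512x3 uint8, blue, green, red); there is no depth.
- get_calibration(name): a dict with "fovy" (degrees; the focal length in pixels is half the picture's height over the tangent of half this angle, whatever the lens; pixels are square), "cx", "cy" (the principal point, pixels), "dist_coeffs" ([k1, k2, p1, p2, k3] as OpenCV has them; the pictures are not rectified), "R" (3x3) and "t" (3): a world point X has camera coordinates R X + t; the wrist camera has in their place "tool_from_camera" (4x4, takes a point from camera to tool coordinates, whose origin is the TCP and whose axes are the flange's). Camera axes: x right, y down, z forward; pixel columns grow to the right and rows downward; lengths in m; the calibration is good to about 2 mm. A picture is of the moment at which its call begins: read the wrist's pose just before it. get_calibration takes no time and is no camera call.
- arm.job_done(): hands the job in; it is judged then, once.
The state is a dict: "t": time; "joint_positions": joint angles; "joint_vel": joint speeds; "joint_torque": joint torques, N m; "tcp_pos": TCP position; "tcp_rot": TCP orientation; "wrist_force": force on the tool from outside, world axes, zero at the start; "torque": the same for the moment, N m; "finger_gap": finger opening in m; "gripper_force": force on a finger pad.
Only numpy, scipy, OpenCV 4.12 (cv2) and the standard library are available. Lean on these libraries where they do the work, as an engineer would, in place of code of your own. Each camera call takes 0.05 s, during which the arm holds its last target. There are 200 camera calls.

TASK

Get the copper drum ready for tack welding: with the fingertips pressing lightly on its top, roll it along the bench and up onto the steel work plate until it rests centred on the red line, lying along it. Then lower the brass earth arm gently by its black ball until its pad rests on the drum, and let go. The drum is thin sheet that dents easily, so do not press hard and do not lift it, and leave everything else on the bench where it is.

Things in the scene. Friction and masses are not known exactly. Their poses are not given: they have to be found in the camera images.
- drum: closed drum of thin copper sheet lying on its side: 90 mm diameter, 100 mm long, about 0.4 kg. Origin on its axis at mid-length, 45 mm above its support; x is its axis. It stays where left on the level. Touch only its top, not its sides. It dents if the fingers or the pad push with over 25 N, also for an instant on landing: put them down slowly (10 mm per s); lightly means 5 to 12 N
- seam (a point): mid-length of the silver-coloured solder seam on the drum's side, on top at the start. A fingertip pressed on the drum's top and moved forward rolls it half as far as the finger goes; then lift, set back and press again. A finger that just travels along rubs against its turning and jams it at the plate's edge. Twisting the two pressed fingertips turns the drum some way with them
- line (a point): middle of the red line, on top of the 3 mm thick steel plate fixed on the bench, 160 mm along the line. x runs along the line, z up. The drum starts 135 to 185 mm away on the +y side and is rolled towards -y. It belongs with its axis over the line within 6 mm, parallel within about 5 degrees, its middle within 20 mm of this point
- plate_edge (a point): middle of the plate's edge on the drum's side, a square 3 mm step, 60 mm from the line and parallel to it, at the height of the plate's top (axes as line). While the drum rolls up over this edge its top rises 3 mm and pushes the fingers up with it, so they must give way
- earth_arm_hinge (a point): hinge of the earth arm, on a grey-footed steel post fixed beyond the plate: 100 mm from the line on its -y side, 108 mm above the bench; the hinge axis runs along the point's x (axes as line)
- earth_arm (a joint): angle of the brass earth arm: 0 = level, pointing to +y over the line; 1.57 = upright; it starts upright or leaning back, away from the line. With the drum on the line its pad touches at about 0.03. It stays put while steep, but below about 1 rad it falls by its own weight, so it is held on the way down, not dropped. Turning it takes up to about 2 N at the ball
- ball (a point): centre of the black ball at the end of the earth arm, 22 mm diameter, 180 mm from the hinge, free all round; grasp it from above, fingers closing along the hinge axis, and lead it round the hinge in the vertical plane with the tool pointing down (the ball turns between the pads)
- earth_pad: sprung copper contact pad under the earth arm, 30 x 28 mm, 100 mm from the hinge; origin in the middle of its face, 18 mm below the arm's middle line when free, and it gives up to 6 mm upwards (1 N per mm); at the end it rests on the drum's top (93 mm above the bench), pressed by the arm's own weight
- green_pliers: bystander: pliers with green handles, 150 mm long, 11 mm high, lying flat; origin under the joint, jaws along +x
- red_pliers: bystander: pliers with red handles, 150 mm long, 11 mm high, lying flat; origin under the joint, jaws along +x
- hammer: bystander: small hammer lying along its x, handle to -x
- bowl: bystander: small steel bowl, 100 mm across, 35 mm high; origin under its centre
- beaker: bystander: glass beaker, 68 mm across, 90 mm high; origin under its centre
- spare_disc: bystander: flat copper disc, 85 mm across, 4 mm thick, lying; origin under its centre
- brass_offcut: bystander: short brass tube standing upright, 42 mm across, 32 mm high; origin under its centre
- charcoal: bystander: black charcoal soldering block 120 x 70 x 30 mm; origin under its centre
Not all that is in view belongs to the job. Of the things that look like the drum, the middle-sized one is meant.

How it is judged:
By the outcome, as a careful person would: the job done as asked, in the order asked, and still so for the second after the job is handed in, with the robot touching nothing.
It also fails if it takes over 72 s, if anything falls off the work surface, if the arm or the gripper's body presses on something with over 40 N, if the wrist force passes 120 N, or if a joint passes its speed limit or range.

## Working session

There is one attempt and no reset: what is moved stays moved. The work goes in short steps, Python scripts to look and compute and a shell command to move; the robot and the scene stay as the last step left them, time stands still between calls to the robot, and variables do not carry over. Pictures are saved under pics/ and viewed, at most 10 in all, crops included, and the job is handed in when it is done.

```bash
ls; mkdir -p pics; python3 - <<'E'
from cell import arm, read_camera, get_calibration
import cv2,numpy as np
for n in("scene","top"):
    cv2.imwrite(f"pics/{n}0.png",read_camera(n)); print(n,get_calibration(n))
print(get_calibration("wrist"))
s=arm.observe();print(s)
E
```

```text
pics
scene {'fovy': 53.112635188465454, 'cx': 256.16676566902515, 'cy': 194.15480478302035, 'dist_coeffs': array([-0.10423457,  0.        ,  0.        ,  0.        ,  0.        ]), 'R': array([[-0.167044  ,  0.98577651, -0.01846543],
       [ 0.63666675,  0.09354769, -0.76544384],
       [-0.75282916, -0.13961913, -0.64323771]]), 't': array([ 0.04106421, -0.20104516,  1.4673894 ])}
top {'fovy': 57.729338465542334, 'cx': 257.8549957242594, 'cy': 190.6423977836757, 'dist_coeffs': array([-0.07350036,  0.        ,  0.        ,  0.        ,  0.        ]), 'R': array([[ 2.12390869e-02, -9.99769438e-01,  3.15773134e-03],
       [-9.87551993e-01, -2.14716924e-02, -1.55820497e-01],
       [ 1.55852373e-01,  1.91061196e-04, -9.87780341e-01]]), 't': array([0.02912475, 0.46502993, 1.21626029])}
{'fovy': 64.05780937097747, 'cx': 257.7852809220083, 'cy': 195.63683646899224, 'dist_coeffs': array([-0.01501275,  0.        ,  0.        ,  0.        ,  0.        ]), 'tool_from_camera': array([[ 6.12600548e-04, -9.60001326e-01, -2.79994782e-01,
         7.23074031e-02],
       [ 9.99999790e-01,  5.29254
[... 234 characters left out ...]
 'joint_positions': array([ 1.10970566e+00,  5.27742114e-02,  1.40160293e+00, -5.31652951e-06,
        1.68857990e+00, -7.02748114e-02]), 'joint_vel': array([-0.00051255, -0.00037552, -0.00265856, -0.00085824, -0.00036914,
       -0.00052345]), 'joint_torque': array([ 9.34450691e-04, -3.82584214e+01, -3.60984170e+01, -1.26418922e-04,
        4.74168235e-03, -1.07431418e-05]), 'tcp_pos': array([0.19985988, 0.48522025, 0.24926663]), 'tcp_rot': array([ 1.94166973e-01,  9.80968257e-01, -6.58949974e-04, -1.76574582e-04]), 'wrist_force': array([ 0.19890358, -0.23899258, -0.31397997]), 'torque': array([-0.01308468,  0.04323548,  0.04960679]), 'gripper_force': 0.0, 'finger_gap': 0.08515672467992075}
```

View pics/scene0.png

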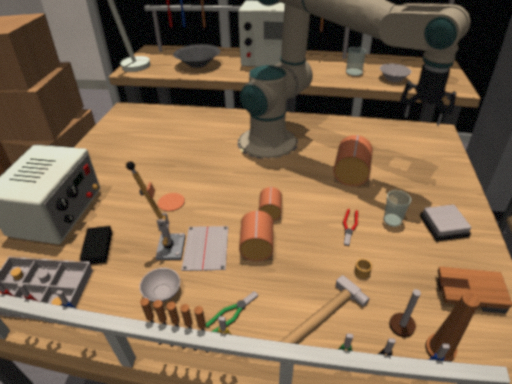

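View pics/top0.png

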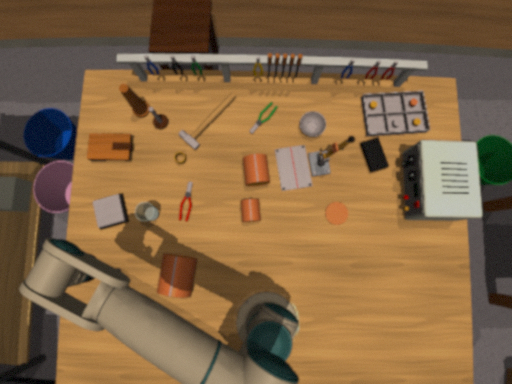

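The scene shows three copper cylinders, in the top view at (256,169) mid-sized, (250,210) small and (178,275) large. I choose (256,169), next to the plate at (294,167). The earth arm's foot is at (319,163), with the ball at (351,140).

```bash
cat > h.py <<'E'
from cell import arm, read_camera, get_calibration
import cv2,numpy as np
from scipy.spatial.transform import Rotation as Ro
def K(c): 
    f=192/np.tan(np.radians(c["fovy"]/2)); return np.array([[f,0,c["cx"]],[0,f,c["cy"]],[0,0,1.]])
def pose(n,s=None):
    c=get_calibration(n)
    if n!="wrist": return c,c["R"].T,-c["R"].T@c["t"]
    s=s or arm.observe(); T=c["tool_from_camera"]; R=Ro.from_quat(s["tcp_rot"]).as_matrix()
    return c,R@T[:3,:3],R@T[:3,3]+s["tcp_pos"]
def rays(n,px,s=None):
    c,R,o=pose(n,s); p=cv2.undistortPoints(np.float64(px).reshape(-1,1,2),K(c),c["dist_coeffs"])[:,0]
    d=np.c_[p,np.ones(len(p))]@R.T; return o,d/np.linalg.norm(d,axis=1)[:,None]
def plane(n,px,z,s=None):
    o,d=rays(n,px,s); return o+d*((z-o[2])/d[:,2])[:,None]
def tri(n1,p1,n2,p2,s=None):
    A=np.zeros((3,3));b=np.zeros(3);L=[]
    for n,p in((n1,p1),(n2,p2)):
        o,d=rays(n,[p],s);M=np.eye(3)-np.outer(d[0],d[0]);A+=M;b+=M@o;L.append((o,M))
    X=np.linalg.solve(A,b);return X,[np.linalg.norm(M@(X-o)) for o,M in L]
def proj(n,X,s=None):
    c,R,o=pose(n,s);return cv2.projectPoints(np.float64(X).reshape(-1,1,3),cv2.Rodrigues(R.T)[0],-R.T@o,K(c),c["dist_coeffs"])[0][:,0]
def st(s=None):
    s=s or arm.observe();R=Ro.from_quat(s["tcp_rot"]).as_matrix()
    print("t%.2f"%s["t"],"tcp",s["tcp_pos"].round(4),"yaw_x",np.degrees(np.arctan2(R[1,0],R[0,0])).round(2),"z",R[:,2].round(3),"F",s["wrist_force"].round(1),"gap",s["finger_gap"].round(4),"q",s["joint_positions"].round(2));return s,R
E
python3 - <<'E'
from h import *
t=cv2.imread("pics/top0.png");s=cv2.imread("pics/scene0.png")
c=np.hstack([cv2.resize(t[110:240,210:370],None,fx=2.5,fy=2.5,interpolation=2),cv2.resize(s[150:280,110:290],None,fx=2.2,fy=2.5,interpolation=2)])
cv2.imwrite("pics/c1.png",c)
h=cv2.cvtColor(t,cv2.COLOR_BGR2HSV)[110:240,210:370].astype(int)
def comps(m,off=(210,110),mn=15):
    n,l,st_,ce=cv2.connectedComponentsWithStats(m.astype(np.uint8))
    for i in range(1,n):
        if st_[i,4]>=mn:
            ys,xs=np.where(l==i);r=cv2.minAreaRect(np.float32(np.c_[xs,ys]))
            print(st_[i],(ce[i]+off).round(1),(np.array(cv2.boxPoints(r))+off).round(1).tolist())
print("plate");comps((h[...,1]<40)&(h[...,2]>130),mn=60)
print("copper/red");comps(((h[...,0]<9)|(h[...,0]>172))&(h[...,1]>80))
print(h[167-110,284-210:304-210].tolist())
print(h[169-110,240-210:274-210].tolist())
E
```

```text
plate
[ 93   6  18  18 186] [311.2 124.8] [[300.0, 128.0], [307.2, 113.6], [322.0, 121.0], [314.8, 135.4]]
[ 84  37  16  39 280] [301.5 166.5] [[292.8, 148.6], [302.7, 146.7], [309.7, 183.9], [299.9, 185.8]]
[ 67  39  18  39 334] [285.6 168.5] [[276.0, 151.0], [287.7, 148.7], [295.2, 186.2], [283.5, 188.5]]
[100  43   7  22  84] [313.  162.1] [[309.8, 153.1], [315.0, 152.8], [316.1, 173.9], [310.9, 174.2]]
copper/red
[[12, 42, 176], [12, 37, 178], [12, 37, 177], [12, 41, 176], [10, 40, 177], [12, 37, 178], [9, 39, 177], [7, 37, 172], [6, 52, 180], [3, 76, 179], [6, 81, 183], [5, 57, 175], [8, 44, 174], [11, 40, 174], [6, 38, 173], [11, 38, 169], [11, 38, 170], [12, 39, 171], [11, 38, 169], [10, 37, 172]]
[[16, 150, 179], [17, 153, 168], [16, 153, 152], [14, 159, 130], [12, 178, 122], [11, 184, 132], [11, 192, 145], [10, 186, 156], [10, 184, 166], [9, 184, 172], [10, 182, 181], [10, 180, 186], [10, 181, 192], [10, 180, 196], [10, 165, 195], [10, 133, 193], [10, 127, 190], [10, 147, 193], [10, 170, 197], [10, 182, 196], [11, 195, 192], [10, 185, 190], [10, 186, 184], [11, 193, 177], [10, 190, 169], [10, 177, 164], [10, 185, 146], [11, 175, 141], [14, 160, 147], [15, 153, 173], [16, 150, 185], [16, 148, 191], [16, 152, 189], [16, 149, 193]]
```

View pics/c1.png

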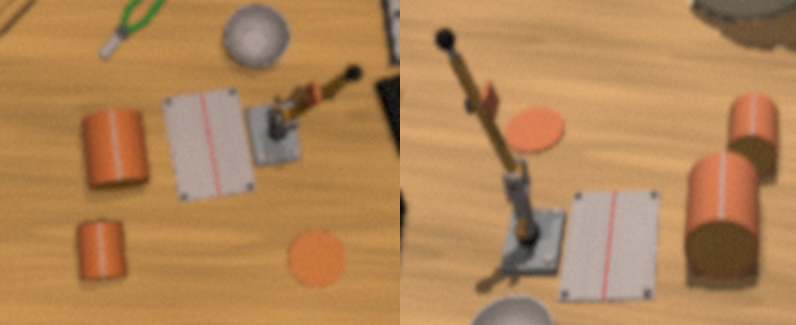

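The crop confirms it: the drum at top-view pixel (256,169) has a silver seam on top, and is larger than the one at (250,210) and smaller than the one at (178,275). The plate has its red line at (294,167). The arm leans back, with the ball near (351,139) in top and (130,166) in scene.

```bash
python3 - <<'E'
from h import *
t=cv2.imread("pics/top0.png");s=cv2.imread("pics/scene0.png")
lab=cv2.cvtColor(t,cv2.COLOR_BGR2LAB).astype(float);hs=cv2.cvtColor(t,cv2.COLOR_BGR2HSV).astype(int)
# red line: per row weighted col of saturation excess
P=[]
for r in range(150,186):
    c0=int(round(294+(r-167)*0.19)); seg=np.arange(c0-6,c0+7); w=lab[r,seg,1]; w=np.clip(w-np.median(w)-2,0,None)
    if w.sum()>8:P.append(((w*seg).sum()/w.sum(),r))
W=plane("top",P,0.003); 
def fit(W):
    c=W[:,:2].mean(0);u=np.linalg.svd(W[:,:2]-c)[2][0];u=u*np.sign(u[0]);return c,u,np.degrees(np.arctan2(u[1],u[0]))
print("line",fit(W),W[0],W[-1],len(P))
m=((hs[...,1]<95)&(hs[...,2]>140)).astype(np.uint8);m[:146]=0;m[190:]=0;m[:,:270]=0;m[:,310:]=0
m=cv2.morphologyEx(m,cv2.MORPH_CLOSE,np.ones((5,5)))
b=cv2.boxPoints(cv2.minAreaRect(cv2.findNonZero(m)));B=plane("top",b,0.003);print("plate",b.tolist(),B.round(4).tolist(),B.mean(0))
# drum
m=((hs[...,0]<13)&(hs[...,1]>110)&(hs[...,2]>110)).astype(np.uint8);m2=np.zeros_like(m);m2[145:195,236:275]=m[145:195,236:275]
b=cv2.boxPoints(cv2.minAreaRect(cv2.findNonZero(m2)));print("drum box",b.tolist(),plane("top",b,0.06).round(3).tolist())
P=[]
for r in range(157,183):
    seg=np.arange(250,263);w=255.-hs[r,seg,1];w=np.clip(w-np.median(w)-5,0,None)
    if w.sum()>15:P.append(((w*seg).sum()/w.sum(),r))
W=plane("top",P,0.09);print("seam",fit(W),W[0],W[-1])
# ball
for n,im,(x,y) in(("top",t,(351,139)),("scene",s,(130,166))):
    g=cv2.cvtColor(im,cv2.COLOR_BGR2GRAY)[y-9:y+10,x-9:x+10];l=cv2.connectedComponentsWithStats((g<60).astype(np.uint8));print(n,l[2].tolist(),(l[3]+[x-9,y-9]).tolist())
E
```

```text
line (array([ 0.56024498, -0.09320454]), array([0.98452908, 0.17522125]), np.float64(10.091533608768525)) [ 0.62735086 -0.08136511  0.003     ] [ 0.49389376 -0.10537272  0.003     ] 36
plate [[274.239990234375, 148.6800079345703], [306.719970703125, 144.0399932861328], [312.699951171875, 185.8999786376953], [280.219970703125, 190.5399932861328]] [[0.631, -0.0192, 0.003], [0.6521, -0.142, 0.003], [0.4918, -0.1639, 0.003], [0.4717, -0.0435, 0.003]] [ 0.56168413 -0.09218009  0.003     ]
drum box [[242.2195281982422, 154.97560119628906], [265.5975646972656, 152.37803649902344], [268.768310546875, 180.9146270751953], [245.3902587890625, 183.51219177246094]] [[0.589, 0.098, 0.06], [0.6, 0.014, 0.06], [0.496, 0.001, 0.06], [0.485, 0.084, 0.06]]
seam (array([0.53015308, 0.04726783]), array([0.99036813, 0.13845926]), np.float64(7.95869992256392)) [0.57462465 0.05375892 0.09      ] [0.48599513 0.04255029 0.09      ]
top [[0, 0, 19, 19, 333], [5, 7, 7, 5, 26], [2, 14, 1, 1, 1], [18, 14, 1, 1, 1]] [[351.03903903903904, 138.94894894894895], [350.4230769230769, 139.26923076923077], [344.0, 144.0], [360.0, 144.0]]
scene [[0, 0, 19, 19, 316], [6, 5, 7, 8, 45]] [[129.96835443037975, 166.04113924050634], [130.22222222222223, 165.7111111111111]]
```

```bash
cat >> h.py <<'E'
def plan(target,yaw,n):
    s,R=st();p=s["tcp_pos"].copy();y0=np.degrees(np.arctan2(R[1,0],R[0,0]));dy=(yaw-y0+180)%360-180
    for i in range(n):
        a=np.radians(y0+dy*i/n);x=np.array([np.cos(a),np.sin(a),0]);yv=np.array([np.sin(a),-np.cos(a),0]);d=(np.array(target)-s["tcp_pos"])/n
        print([round(float(v),4) for v in(d@x,d@yv,-d[2])],"rz",round(-dy/n,2))
E
python3 - <<'E'
from h import *
print(tri("top",(350.4,139.3),"scene",(130.2,165.7)))
plan([.545,0,.25],100,10)
E
```

```text
(array([ 0.58595471, -0.23263043,  0.28225846]), [np.float64(0.00018672051632408548), np.float64(0.0001867205163240961)])Traceback (most recent call last):
  File "<stdin>", line 3, in <module>
  File "h.py", line 27, in plan
    s,R=st();p=s["tcp_pos"].copy();y0=np.degrees(np.arctan2(R[1,0],R[0,0]));dy=(yaw-y0+180)%360-180
        ~~^^
  File "h.py", line 25, in st
    print("t%.2f"%s["t"],"tcp",s["tcp_pos"].round(4),"yaw_x",np.degrees(np.arctan2(R[1,0],R[0,0])).round(2),"z",R[:,2].round(3),"F",s["wrist_force"].round(1),"gap",s["finger_gap"].round(4),"q",s["joint_positions"].round(2));return s,R
                                                                                                                                                                    ^^^^^^^^^^^^^^^^^^^^^
AttributeError: 'float' object has no attribute 'round'
```

```bash
sed -i 's/s\["finger_gap"\].round(4)/round(float(s["finger_gap"]),4)/' h.py; python3 - <<'E'
from h import *
plan([.545,0,.25],100,10)
E
```

```text
t0.10 tcp [0.1999 0.4852 0.2493] yaw_x 157.61 z [-0.001 -0.001 -1.   ] F [ 0.2 -0.2 -0.3] gap 0.0852 q [ 1.11  0.05  1.4  -0.    1.69 -0.07]
[-0.0504, -0.0317, -0.0001] rz 5.76
[-0.0533, -0.0265, -0.0001] rz 5.76
[-0.0557, -0.021, -0.0001] rz 5.76
[-0.0575, -0.0153, -0.0001] rz 5.76
[-0.0588, -0.0095, -0.0001] rz 5.76
[-0.0594, -0.0035, -0.0001] rz 5.76
[-0.0595, 0.0025, -0.0001] rz 5.76
[-0.0589, 0.0084, -0.0001] rz 5.76
[-0.0578, 0.0143, -0.0001] rz 5.76
[-0.0561, 0.02, -0.0001] rz 5.76
```

```bash
python3 -m crank '[[-0.05,-0.032,0,0,0,5.8,0.05],[-0.053,-0.0265,0,0,0,5.8,0.05],[-0.056,-0.021,0,0,0,5.8,0.05],[-0.0575,-0.015,0,0,0,5.7,0.05],[-0.059,-0.0095,0,0,0,5.7,0.05]]' 20
python3 -m crank '[[-0.0595,-0.0035,0,0,0,5.8,0.05],[-0.0595,0.0025,0,0,0,5.8,0.05],[-0.059,0.0085,0,0,0,5.8,0.05],[-0.058,0.014,0,0,0,5.7,0.05],[-0.056,0.02,0,0,0,5.7,0.05]]'
python3 -m crank '[[0,0,0,0,0,0,0.05]]'
python3 - <<'E'
from h import *
s,R=st();w=read_camera("wrist");cv2.imwrite("pics/w1.png",w)
print(proj("wrist",[[.5615,-.092,.003],[.53,.047,.09]],s))
E
```

```text
t: 0.72
tcp_pos: [0.3727, 0.2409, 0.2497]
tcp_rot: [0.433, 0.901, -0.0, -0.0]
wrist_force: [1.1, 0.8, -0.5]
finger_gap: 0.0499
gripper_force: 0.0
t: 1.35
tcp_pos: [0.545, -0.0022, 0.2496]
tcp_rot: [0.644, 0.765, -0.0, -0.0]
wrist_force: [0.6, 0.2, 1.0]
finger_gap: 0.0496
gripper_force: 0.0
t: 1.48
tcp_pos: [0.5452, -0.0036, 0.2483]
tcp_rot: [0.645, 0.764, -0.001, -0.001]
wrist_force: [-0.0, 1.4, -0.2]
finger_gap: 0.0501
gripper_force: 0.0
t1.48 tcp [ 0.5452 -0.0036  0.2483] yaw_x 99.69 z [-0.003 -0.    -1.   ] F [-0.   1.4 -0.2] gap 0.0501 q [-0.07  0.11  1.34 -0.    1.69 -0.24]
[[260.65640108 234.25504819]
 [253.16513522 126.9932178 ]]
```

View pics/w1.png

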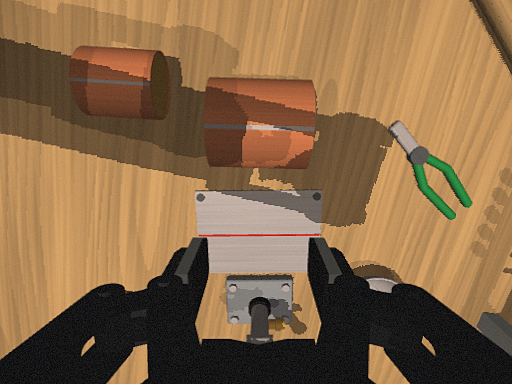

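The wrist view is clear. The drum is at (260,123) with its seam along row 127, the plate edge is on row 191, the red line is on row 235 from column 198 to 322, and the post foot is at (259,300).

```bash
python3 - <<'E'
from h import *
s,R=st();w=cv2.imread("pics/w1.png");hs=cv2.cvtColor(w,cv2.COLOR_BGR2HSV).astype(int)
m=((hs[...,0]<8)|(hs[...,0]>172))&(hs[...,1]>110);m[:225]=0;m[245:]=0;m[:,:190]=0;m[:,330:]=0
ys,xs=np.where(m);p=np.polyfit(xs,ys,1);x0,x1=xs.min(),xs.max()
L=plane("wrist",[(x0,np.polyval(p,x0)),(x1,np.polyval(p,x1))],.003,s);print("line",x0,x1,p,L.round(4),L.mean(0).round(4),np.linalg.norm(L[0]-L[1]),"yaw",np.degrees(np.arctan2(*(L[1]-L[0])[[1,0]])))
# plate edge
E=[]
for x in range(205,315,5):
    g=hs[182:202,x,1].astype(float);k=np.argmin(np.diff(cv2.GaussianBlur(g.reshape(-1,1),(1,5),0).ravel()));E.append((x,182+k+.5))
p=np.polyfit(*np.array(E).T,1);e=plane("wrist",[(196,np.polyval(p,196)),(321,np.polyval(p,321))],.003,s);print("edge",p,e.round(4),e.mean(0))
m=(hs[...,1]<110)&(hs[...,2]>60);m2=np.zeros_like(m);m2[118:136,207:313]=m[118:136,207:313];ys,xs=np.where(m2);p=np.polyfit(xs,ys,1);r=ys-np.polyval(p,xs);k=abs(r)<3;p=np.polyfit(xs[k],ys[k],1);print("seam px",p,xs.min(),xs.max())
m=((hs[...,0]<14)&(hs[...,1]>130)).astype(np.uint8);m[:70]=0;m[175:]=0;m[:,:200]=0;m[:,322:]=0
for y in(100,127,140,150):
    x=np.where(m[y])[0];print(y,x.min(),x.max())
a=(205.5,np.polyval(p,205.5));b=(315,np.polyval(p,315));S=plane("wrist",[a,b],.09,s);print("seam",S.round(4),S.mean(0),np.linalg.norm(S[0]-S[1]),"yaw",np.degrees(np.arctan2(*(S[1]-S[0])[[1,0]])))
c=L.mean(0);u=(L[1]-L[0])/np.linalg.norm(L[1]-L[0]);
if u[0]<0:u=-u
v=np.array([-u[1],u[0],0]);print("drum rel line: along,perp",(S.mean(0)-c)@u,(S.mean(0)-c)@v,"edge",(e.mean(0)-c)@v)
E
```

```text
t1.52 tcp [ 0.5445 -0.0018  0.2487] yaw_x 99.87 z [-0.002  0.    -1.   ] F [-1.1  0.4 -0.5] gap 0.0501 q [-0.07  0.11  1.34  0.    1.69 -0.24]
line 198 319 [-7.31600609e-03  2.36670535e+02] [[ 0.4807 -0.1057  0.003 ]
 [ 0.6361 -0.0771  0.003 ]] [ 0.5584 -0.0914  0.003 ] 0.15804848883402534 yaw 10.444215004876295
edge [-1.21964992e-02  1.93004235e+02] [[ 0.4711 -0.046   0.003 ]
 [ 0.6247 -0.0171  0.003 ]] [ 0.54791782 -0.03154824  0.003     ]
seam px [2.76851142e-02 1.19763499e+02] 207 312
100 204 315
127 203 203
140 204 313
150 205 311
seam [[0.4866 0.0428 0.09  ]
 [0.5845 0.0572 0.09  ]] [0.53551054 0.04997489 0.09      ] 0.09896520156353857 yaw 8.36472677640829
drum rel line: along,perp 0.003092635902003471 0.14320662381364596 edge 0.06078500763625277
```

```bash
python3 -m crank '[[0.031,0,0.02,0,0,0,0.05],[0.03,0,0.04,0,0,0,0.05],[0,0,0.04,0,0,0,0.05],[0,0,0.02,0,0,0,0.05],[0,0,0,0,0,0,0.05]]'
python3 -m crank '[[0,0,0.00125,0,0,0,0.05],[0,0,0.00125,0,0,0,0.05],[0,0,0.00125,0,0,0,0.05],[0,0,0.00125,0,0,0,0.05],[0,0,0.00125,0,0,0,0.05]]'
python3 -m crank '[[0,0,0.00125,0,0,0,0.05],[0,0,0.00125,0,0,0,0.05],[0,0,0.00125,0,0,0,0.05],[0,0,0.00125,0,0,0,0.05]]'
python3 - <<'E'
from h import *
s,R=st();w=read_camera("wrist");cv2.imwrite("pics/w2.png",w)
E
```

```text
t: 2.15
tcp_pos: [0.5321, 0.0608, 0.1285]
tcp_rot: [0.642, 0.767, -0.001, -0.001]
wrist_force: [-0.3, 0.5, 0.3]
finger_gap: 0.0499
gripper_force: 0.0
t: 2.78
tcp_pos: [0.5337, 0.0596, 0.1237]
tcp_rot: [0.643, 0.766, 0.0, 0.0]
wrist_force: [-0.4, 0.2, -0.3]
finger_gap: 0.0498
gripper_force: 0.0
t: 3.28
tcp_pos: [0.5337, 0.0597, 0.1187]
tcp_rot: [0.643, 0.766, 0.0, -0.0]
wrist_force: [-0.2, -0.2, 0.5]
finger_gap: 0.0498
gripper_force: 0.0
t3.27 tcp [0.5337 0.0597 0.1187] yaw_x 100.01 z [ 0.  0. -1.] F [-0.2 -0.2  0.5] gap 0.0498 q [ 0.04  0.17  1.54  0.    1.43 -0.13]
```

View pics/w2.png

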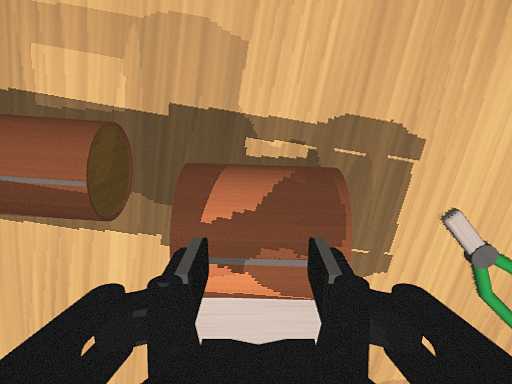

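The fingertips at columns 180–335 are both above the drum, which spans columns 171–350. The seam is just ahead of them at row 262. I continue down slowly.

```bash
python3 -m crank '[[0,0,0.00125,0,0,0,0.05],[0,0,0.00125,0,0,0,0.05],[0,0,0.00125,0,0,0,0.05],[0,0,0.00125,0,0,0,0.05]]'|egrep 'tcp_pos|wrist'
python3 -m crank '[[0,0,0.001,0,0,0,0.05],[0,0,0.001,0,0,0,0.05],[0,0,0.001,0,0,0,0.05]]'|egrep 'tcp_pos|wrist'
```

```text
tcp_pos: [0.5337, 0.0597, 0.1137]
wrist_force: [-0.3, 0.1, -0.4]
tcp_pos: [0.5337, 0.0597, 0.1107]
wrist_force: [-0.4, -0.3, 0.6]
```

```bash
for i in 1; do python3 -m crank '[[0,0,0.001,0,0,0,0.05],[0,0,0.001,0,0,0,0.05]]'|egrep 'tcp_pos|wrist'; done
python3 -m crank '[[0,0,0.0005,0,0,0,0.05]]'|egrep 'tcp_pos|wrist'
python3 -m crank '[[0,0,0.0005,0,0,0,0.05]]'|egrep 'tcp_pos|wrist'
```

```text
tcp_pos: [0.5337, 0.0597, 0.1087]
wrist_force: [-1.0, -0.0, -0.8]
tcp_pos: [0.5337, 0.0597, 0.1082]
wrist_force: [0.5, -0.1, 0.8]
tcp_pos: [0.5337, 0.0597, 0.1077]
wrist_force: [0.1, -0.6, 0.3]
```

```bash
python3 -m crank '[[0,0,0.0007,0,0,0,0.05],[0,0,0.0005,0,0,0,0.05]]'|egrep 'tcp_pos|wrist'
python3 -m crank '[[0,0,0.0006,0,0,0,0.05]]'|egrep 'tcp_pos|wrist'
python3 -m crank '[[0,0,0.0005,0,0,0,0.05]]'|egrep 'tcp_pos|wrist'
```

```text
tcp_pos: [0.5337, 0.0596, 0.1065]
wrist_force: [-0.4, 0.2, 0.2]
tcp_pos: [0.5337, 0.0597, 0.1059]
wrist_force: [-0.7, -0.5, 0.3]
tcp_pos: [0.5337, 0.0597, 0.1055]
wrist_force: [0.0, -0.4, 2.5]
```

```bash
python3 -m crank '[[0,0,0.0006,0,0,0,0.05]]'|egrep 'tcp_pos|wrist'
python3 -m crank '[[0,0,0.0004,0,0,0,0.05]]'|egrep 'tcp_pos|wrist'
python3 -m crank '[[0,0,0,0,0,0,0.05]]'|egrep 'tcp_pos|wrist'
```

```text
tcp_pos: [0.5338, 0.0597, 0.1054]
wrist_force: [-3.6, 0.1, 6.8]
tcp_pos: [0.5338, 0.0597, 0.1053]
wrist_force: [-3.0, 0.1, 8.2]
tcp_pos: [0.5338, 0.0597, 0.1053]
wrist_force: [-3.0, 0.1, 5.9]
```

```bash
python3 -m crank '[[-0.002,0,0,0,0,0,0.05],[-0.004,0,0,0,0,0,0.05],[-0.004,0,0,0,0,0,0.05]]'|egrep 'tcp_pos|wrist'
python3 -m crank '[[-0.004,0,0,0,0,0,0.05],[-0.004,0,0,0,0,0,0.05]]'|egrep 'tcp_pos|wrist'
python3 - <<'E'
from h import *
s,R=st();w=read_camera("wrist");cv2.imwrite("pics/w3.png",w)
E
```

```text
tcp_pos: [0.5354, 0.0497, 0.1055]
wrist_force: [-5.4, -0.5, 8.5]
tcp_pos: [0.5366, 0.0417, 0.1056]
wrist_force: [-6.8, -0.1, 10.6]
t6.20 tcp [0.5366 0.0417 0.1056] yaw_x 100.01 z [-0.001 -0.    -1.   ] F [-6.8 -0.1 10.6] gap 0.0498 q [ 0.01  0.19  1.55 -0.    1.41 -0.17]
```

View pics/w3.png

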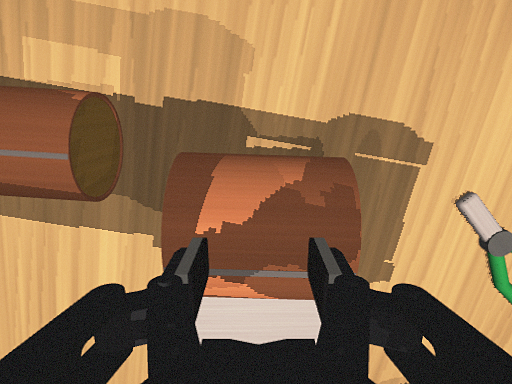

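Rolling works: the seam followed the fingertips and the drum is turned about 1.7° from the tool. I finish the stroke, lift, set back, press, and give a small twist.

```bash
python3 -m crank '[[-0.004,-0.0003,-0.0001,0,0,0,0.05],[-0.004,-0.0003,-0.0001,0,0,0,0.05],[-0.004,-0.0003,0,0,0,0,0.05],[-0.004,-0.0003,0,0,0,0,0.05],[0,0,0,0,0,0,0.05]]'|egrep 'tcp_pos|wrist'
python3 -m crank '[[0,0,-0.001,0,0,0,0.05],[0,0,-0.003,0,0,0,0.05],[0.006,0.0006,-0.001,0,0,0,0.05],[0.008,0.0006,0,0,0,0,0.05],[0.003,0,0.0017,0,0,0,0.05]]'|egrep 'tcp_pos|wrist'
python3 -m crank '[[0,0,0.00125,0,0,0,0.05],[0,0,0.00125,0,0,0,0.05]]'|egrep 'tcp_pos|wrist'
```

```text
tcp_pos: [0.5386, 0.0256, 0.1056]
wrist_force: [-2.6, -1.0, 5.8]
tcp_pos: [0.5366, 0.0437, 0.1079]
wrist_force: [-0.6, -0.1, -0.5]
tcp_pos: [0.5366, 0.0429, 0.1054]
wrist_force: [-0.3, -0.3, 5.3]
```

```bash
python3 -m crank '[[-0.003,0,0.0003,0,0,-1,0.05],[-0.004,0,0,0,0,-1,0.05],[-0.004,0,0,0,0,-1,0.05],[-0.004,0,0,0,0,0,0.05],[-0.004,0,0,0,0,0,0.05]]'|egrep 'tcp_pos|wrist'
python3 -m crank '[[-0.004,0,0,0,0,0,0.05],[-0.004,0,0,0,0,0,0.05]]'|egrep 'tcp_pos|wrist'
python3 - <<'E'
from h import *
s,R=st();w=read_camera("wrist");cv2.imwrite("pics/w4.png",w)
hs=cv2.cvtColor(w,cv2.COLOR_BGR2HSV).astype(int)
m=((hs[...,0]<14)&(hs[...,1]>130)&(hs[...,2]>40)).astype(np.uint8)
# far (+x tool) edge of drum: first copper row per column
P=[]
for x in range(190,345,5):
    c=np.where(m[130:230,x])[0]
    if len(c):P.append((x,130+c[0]))
P=np.array(P);p=np.polyfit(P[:,0],P[:,1],1);r=P[:,1]-np.polyval(p,P[:,0]);k=abs(r)<3;p=np.polyfit(P[k,0],P[k,1],1);print(len(P),k.sum(),"tilt deg in image",np.degrees(np.arctan(p[0])))
w3=cv2.imread("pics/w3.png");hs=cv2.cvtColor(w3,cv2.COLOR_BGR2HSV).astype(int)
for n,im in(("w3",w3),("w4",w)):
    hs=cv2.cvtColor(im,cv2.COLOR_BGR2HSV).astype(int);print(n,[(y,hs[y,200].tolist(),hs[y,300].tolist()) for y in range(146,168,3)])
E
```

```text
tcp_pos: [0.5404, 0.0237, 0.1056]
wrist_force: [-5.6, -0.3, 7.3]
tcp_pos: [0.542, 0.0159, 0.1056]
wrist_force: [-6.7, -1.1, 8.1]
t8.62 tcp [0.542  0.0159 0.1056] yaw_x 103.03 z [-0.001 -0.    -1.   ] F [-6.7 -1.1  8.1] gap 0.0503 q [-0.04  0.2   1.54 -0.    1.41 -0.27]
31 31 tilt deg in image 4.8309369002538505
w3 [(146, [14, 123, 104], [16, 129, 205]), (149, [16, 126, 99], [17, 132, 89]), (152, [16, 126, 97], [16, 120, 102]), (155, [11, 154, 98], [16, 115, 106]), (158, [9, 155, 97], [8, 146, 112]), (161, [8, 141, 101], [10, 149, 128]), (164, [11, 167, 101], [9, 150, 146]), (167, [12, 152, 104], [11, 155, 158])]
w4 [(146, [10, 157, 94], [17, 133, 100]), (149, [10, 140, 102], [15, 129, 105]), (152, [10, 151, 98], [11, 154, 88]), (155, [13, 167, 99], [10, 161, 119]), (158, [12, 157, 104], [10, 159, 136]), (161, [9, 151, 103], [11, 160, 145]), (164, [12, 156, 106], [10, 158, 161]), (167, [10, 153, 115], [10, 158, 177])]
```

View pics/w4.png

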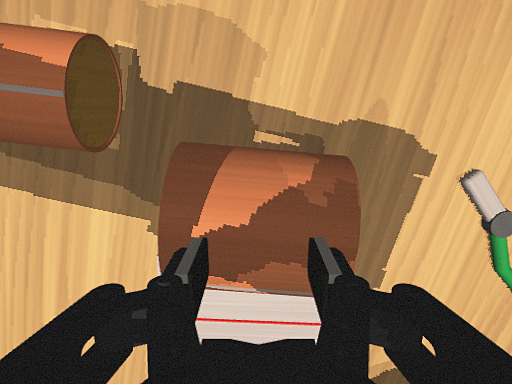

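The twist slipped and the drum stays at yaw about 8.3°, 2° off the line, which is within tolerance. I carry on rolling along its own normal.

```bash
python3 -m crank '[[-0.004,-0.0004,0,0,0,0,0.05],[-0.004,-0.0004,0,0,0,0,0.05],[-0.003,-0.0003,0,0,0,0,0.05],[0,0,0,0,0,0,0.05]]'|egrep 'tcp_pos|wrist'
python3 -m crank '[[0,0,-0.001,0,0,0,0.05],[0,0,-0.003,0,0,1.5,0.05],[0.006,0.001,-0.001,0,0,1.5,0.05],[0.008,0.0006,0,0,0,1.5,0.05],[0.004,0,0.0017,0,0,0,0.05]]'|egrep 'tcp_pos|wrist'
python3 -m crank '[[0,0,0.00125,0,0,0,0.05],[0,0,0.00125,0,0,0,0.05],[0,0,0.0003,0,0,0,0.05]]'|egrep 'tcp_pos|wrist'
```

```text
tcp_pos: [0.5438, 0.005, 0.1056]
wrist_force: [-3.1, 0.4, 6.2]
tcp_pos: [0.5422, 0.0242, 0.1085]
wrist_force: [-0.8, -0.1, 0.2]
tcp_pos: [0.5422, 0.0234, 0.1056]
wrist_force: [0.1, -0.3, 0.1]
```

```bash
python3 -m crank '[[0,0,0.0006,0,0,0,0.05],[0,0,0.0004,0,0,0,0.05]]'|egrep 'tcp_pos|wrist'
python3 -m crank '[[-0.003,0,0,0,0,0,0.05],[-0.004,0,0,0,0,0,0.05],[-0.004,0,0,0,0,0,0.05],[-0.004,0,0,0,0,0,0.05],[-0.004,0,0,0,0,0,0.05]]'|egrep 'tcp_pos|wrist'
python3 -m crank '[[-0.004,0,0,0,0,0,0.05],[-0.004,0,0,0,0,0,0.05],[-0.004,0,0,0,0,0,0.05],[-0.003,0,0,0,0,0,0.05],[0,0,0,0,0,0,0.05]]'|egrep 'tcp_pos|wrist'
python3 - <<'E'
from h import *
s,R=st();w=read_camera("wrist");
hs=cv2.cvtColor(w,cv2.COLOR_BGR2HSV).astype(int);m=((hs[...,0]<14)&(hs[...,1]>130)&(hs[...,2]>40)).astype(np.uint8)
P=np.array([(x,100+np.where(m[100:230,x])[0][0]) for x in range(190,335,5)]);p=np.polyfit(*P.T,1);print("tilt",np.degrees(np.arctan(p[0])),np.polyval(p,258))
t=read_camera("top");cv2.imwrite("pics/top4.png",t)
E
```

```text
tcp_pos: [0.5423, 0.0234, 0.1053]
wrist_force: [-2.8, 0.1, 7.1]
tcp_pos: [0.545, 0.0045, 0.1056]
wrist_force: [-4.2, -1.2, 6.9]
tcp_pos: [0.5472, -0.0105, 0.1056]
wrist_force: [-4.6, -0.3, 6.9]
t11.68 tcp [ 0.5472 -0.0105  0.1056] yaw_x 98.49 z [ 0. -0. -1.] F [-4.6 -0.3  6.9] gap 0.0499 q [-0.09  0.21  1.52 -0.    1.41 -0.23]
tilt 0.5080280806439302 141.4650246305419
```

```bash
python3 -m crank '[[0,0,-0.001,0,0,0,0.05],[0,0,-0.003,0,0,0,0.05],[0.006,0,-0.001,0,0,0,0.05],[0.008,0,0,0,0,0,0.05],[0.003,0,0.0025,0,0,0,0.05]]'|egrep 'tcp_pos|wrist'
python3 -m crank '[[0,0,0.00125,0,0,0,0.05],[0,0,0.00125,0,0,0,0.05]]'|egrep 'tcp_pos|wrist'
python3 -m crank '[[-0.003,0,0,0,0,0,0.05],[-0.004,0,0,0,0,0,0.05],[-0.004,0,0,0,0,0,0.05],[-0.004,0,0,0,0,0,0.05],[-0.004,0,0,0,0,0,0.05]]'|egrep 'tcp_pos|wrist'
python3 -m crank '[[-0.003,0,0,0,0,0,0.05],[0,0,-0.001,0,0,0,0.05],[0,0,-0.003,0,0,0,0.05],[0,0,-0.002,0,0,0,0.05]]'|egrep 'tcp_pos|wrist'
python3 - <<'E'
from h import *
s,R=st();t=read_camera("top");sc=read_camera("scene");cv2.imwrite("pics/v5.png",np.hstack([cv2.resize(t[110:240,210:370],None,fx=2.5,fy=2.5,interpolation=2),cv2.resize(sc[150:280,110:290],None,fx=2.2,fy=2.5,interpolation=2)]));cv2.imwrite("pics/sc5.png",sc);cv2.imwrite("pics/t5.png",t)
E
```

```text
tcp_pos: [0.5446, 0.0076, 0.1071]
wrist_force: [-0.9, -0.7, 0.3]
tcp_pos: [0.5447, 0.0067, 0.1052]
wrist_force: [-3.8, -0.5, 9.0]
tcp_pos: [0.5475, -0.0125, 0.1056]
wrist_force: [-4.7, -0.7, 7.1]
tcp_pos: [0.548, -0.015, 0.1107]
wrist_force: [0.4, -0.0, 0.8]
t13.78 tcp [ 0.548  -0.015   0.1107] yaw_x 98.51 z [ 0.  0. -1.] F [ 0.4 -0.   0.8] gap 0.0501 q [-0.09  0.21  1.52  0.    1.42 -0.24]
```

View pics/v5.png

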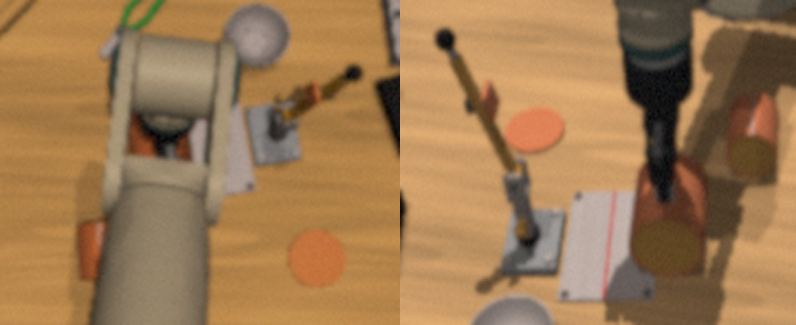

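In the scene view the drum is just short of the plate's edge. The next stroke is the climb.

```bash
python3 -m crank '[[0.006,0,0,0,0,0,0.05],[0.0055,0,0.0015,0,0,0,0.05],[0,0,0.0015,0,0,0,0.05],[0,0,0.0012,0,0,0,0.05],[0,0,0.0012,0,0,0,0.05]]'|egrep 'tcp_pos|wrist'
python3 -m crank '[[0,0,0.0008,0,0,0,0.05]]'|egrep 'tcp_pos|wrist'
python3 -m crank '[[-0.003,0,0,0,0,0,0.05]]'|egrep 'tcp_pos|wrist'
python3 -m crank '[[-0.002,0,0,0,0,0,0.05]]'|egrep 'tcp_pos|wrist'
python3 -m crank '[[-0.002,0,0,0,0,0,0.05]]'|egrep 'tcp_pos|wrist'
```

```text
tcp_pos: [0.5463, -0.0037, 0.1053]
wrist_force: [-1.3, -0.4, 6.1]
tcp_pos: [0.5464, -0.0038, 0.1053]
wrist_force: [-3.2, 0.5, 8.5]
tcp_pos: [0.5468, -0.0066, 0.1055]
wrist_force: [-3.9, 0.9, 7.3]
tcp_pos: [0.547, -0.0085, 0.1055]
wrist_force: [-4.9, 3.1, 8.1]
tcp_pos: [0.5473, -0.0104, 0.1059]
wrist_force: [-6.1, 2.5, 10.6]
```

```bash
python3 -m crank '[[-0.002,-0.0002,-0.0003,0,0,0,0.05]]'|egrep 'tcp_pos|wrist'
python3 -m crank '[[-0.002,-0.0002,-0.0003,0,0,0,0.05]]'|egrep 'tcp_pos|wrist'
python3 -m crank '[[-0.002,-0.0002,-0.0003,0,0,0,0.05]]'|egrep 'tcp_pos|wrist'
```

```text
tcp_pos: [0.5475, -0.0124, 0.1062]
wrist_force: [-5.0, 2.4, 9.6]
tcp_pos: [0.5477, -0.0145, 0.1066]
wrist_force: [-4.4, 1.2, 9.0]
tcp_pos: [0.5479, -0.0165, 0.1069]
wrist_force: [-4.3, 0.9, 8.8]
```

```bash
python3 -m crank '[[-0.003,-0.0001,-0.0004,0,0,0,0.05]]'|egrep 'tcp_pos|wrist'
python3 -m crank '[[-0.003,-0.0001,-0.0003,0,0,0,0.05]]'|egrep 'tcp_pos|wrist'
python3 -m crank '[[-0.003,-0.0001,-0.0003,0,0,0,0.05]]'|egrep 'tcp_pos|wrist'
```

```text
tcp_pos: [0.5483, -0.0195, 0.1073]
wrist_force: [-4.9, 0.4, 8.5]
tcp_pos: [0.5487, -0.0226, 0.1076]
wrist_force: [-3.6, 0.7, 8.5]
tcp_pos: [0.5491, -0.0256, 0.1079]
wrist_force: [-2.0, 0.7, 7.8]
```

```bash
python3 -m crank '[[-0.003,0,-0.0002,0,0,0,0.05],[-0.003,0,-0.0002,0,0,0,0.05]]'|egrep 'tcp_pos|wrist'
python3 -m crank '[[-0.003,0,-0.0001,0,0,0,0.05],[-0.003,0,0,0,0,0,0.05]]'|egrep 'tcp_pos|wrist'
python3 -m crank '[[-0.003,0,0,0,0,0,0.05],[-0.002,0,0,0,0,0,0.05]]'|egrep 'tcp_pos|wrist'
python3 - <<'E'
from h import *
s,R=st();sc=read_camera("scene");w=read_camera("wrist");hs=cv2.cvtColor(w,cv2.COLOR_BGR2HSV).astype(int);m=((hs[...,0]<14)&(hs[...,1]>130)&(hs[...,2]>40)).astype(np.uint8)
P=np.array([(x,100+np.where(m[100:230,x])[0][0]) for x in range(190,335,5)]);p=np.polyfit(*P.T,1);print("tilt",np.degrees(np.arctan(p[0])),np.polyval(p,258))
cv2.imwrite("pics/w6.png",w)
E
```

```text
tcp_pos: [0.55, -0.0317, 0.1083]
wrist_force: [-2.6, 0.6, 7.0]
tcp_pos: [0.551, -0.0377, 0.1085]
wrist_force: [-2.2, -0.2, 8.2]
tcp_pos: [0.5518, -0.0428, 0.1085]
wrist_force: [-2.7, -0.3, 7.6]
t16.50 tcp [ 0.5518 -0.0428  0.1085] yaw_x 98.5 z [ 0.002 -0.001 -1.   ] F [-2.7 -0.3  7.6] gap 0.05 q [-0.14  0.22  1.5  -0.    1.42 -0.29]
tilt -1.776476431531576e-14 137.00000000000003
```

View pics/w6.png

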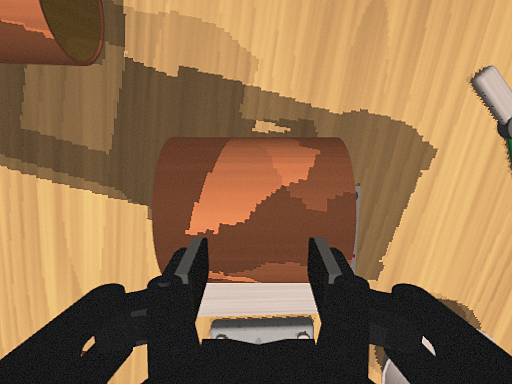

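The drum is up on the plate: its top's height levelled off at +3 mm and it lies parallel to the tool. I roll on and check its position from its silhouette.

```bash
cat >> h.py <<'E'
LC=np.array([.5595,-.0914,.003]);A=np.radians(10.4);U=np.array([np.cos(A),np.sin(A),0]);V=np.array([-U[1],U[0],0])
def drum(zc=.048):
    s,R=st();w=read_camera("wrist");hs=cv2.cvtColor(w,cv2.COLOR_BGR2HSV).astype(int);m=((hs[...,0]<14)&(hs[...,1]>130)&(hs[...,2]>40))
    P=np.array([(x,90+np.where(m[90:230,x])[0][0]) for x in range(190,335,5)]);p=np.polyfit(*P.T,1)
    o,d=rays("wrist",[(200,np.polyval(p,200)),(320,np.polyval(p,320))],s)
    yaw=10.4-3.
    n=np.cross(d[0],d[1]);n/=np.linalg.norm(n)   # tangent plane holds axis direction and camera
    ax=np.cross(n,[0,0,1.]);ax/=np.linalg.norm(ax);ax*=np.sign(ax[0])   # horizontal line in it = axis direction
    if n[2]<0:n=-n
    pt=np.array([-ax[1],ax[0],0]);b=o-np.array([0,0,0])
    # axis point c=LC+k*V at height zc with n.(c-o)=-0.045
    c0=np.array([LC[0],LC[1],zc]);k=(-.045-n@(c0-o))/(n@V)
    print("drum yaw",np.degrees(np.arctan2(ax[1],ax[0])).round(2),"perp",round(k*1000,1),"finger perp",round((s["tcp_pos"]-LC)@V*1000,1),"finger along",round((s["tcp_pos"]-LC)@U*1000,1))
    return w
E
python3 -c "from h import *; drum()"
python3 -m crank '[[0,0,-0.001,0,0,0,0.05],[0,0,-0.003,0,0,0,0.05],[0.006,0,-0.001,0,0,0,0.05],[0.008,0,0,0,0,0,0.05],[0.005,0,0.0024,0,0,0,0.05]]'|egrep 'tcp_pos|wrist'
python3 -m crank '[[0,0,0.00125,0,0,0,0.05],[0,0,0.00125,0,0,0,0.05]]'|egrep 'tcp_pos|wrist'
python3 -m crank '[[-0.003,0,0,0,0,0,0.05],[-0.004,0,0,0,0,0,0.05],[-0.004,0,0,0,0,0,0.05],[-0.004,0,0,0,0,0,0.05],[-0.004,0,0,0,0,0,0.05]]'|egrep 'tcp_pos|wrist'
python3 -m crank '[[-0.004,0,0,0,0,0,0.05],[-0.004,0,0,0,0,0,0.05],[-0.004,0,0,0,0,0,0.05],[-0.003,0,0,0,0,0,0.05],[0,0,0,0,0,0,0.05]]'|egrep 'tcp_pos|wrist'
python3 -c "from h import *; drum()"
```

```text
t16.60 tcp [ 0.5518 -0.0429  0.1085] yaw_x 98.49 z [ 0.002 -0.001 -1.   ] F [-0.8 -0.8  7.3] gap 0.0499 q [-0.14  0.22  1.5  -0.    1.42 -0.29]
drum yaw 8.42 perp 147.1 finger perp 49.1 finger along 1.2
tcp_pos: [0.5482, -0.0228, 0.1093]
wrist_force: [0.4, -0.0, 0.4]
tcp_pos: [0.5485, -0.0236, 0.1082]
wrist_force: [-5.7, -0.9, 12.3]
tcp_pos: [0.5513, -0.0429, 0.1085]
wrist_force: [-4.9, -1.3, 10.0]
tcp_pos: [0.5536, -0.0579, 0.1086]
wrist_force: [-4.8, -1.2, 10.4]
t18.77 tcp [ 0.5536 -0.0579  0.1086] yaw_x 98.5 z [ 0.001 -0.001 -1.   ] F [-4.8 -1.2 10.4] gap 0.05 q [-0.17  0.23  1.49 -0.    1.42 -0.32]
drum yaw 8.83 perp 129.4 finger perp 34.1 finger along 0.2
```

```bash
sed -i 's/if n\[2\]<0:n=-n/if n@V<0:n=-n/' h.py
python3 -c "from h import *; drum()"
python3 -m crank '[[0,0,-0.001,0,0,0,0.05],[0,0,-0.003,0,0,0,0.05],[0.006,0,-0.001,0,0,0,0.05],[0.008,0,0,0,0,0,0.05],[0.003,0,0.0022,0,0,0,0.05]]'|egrep 'tcp_pos|wrist'
python3 -m crank '[[0,0,0.00125,0,0,0,0.05],[0,0,0.00125,0,0,0,0.05]]'|egrep 'tcp_pos|wrist'
python3 -m crank '[[-0.003,0,0,0,0,0,0.05],[-0.004,0,0,0,0,0,0.05],[-0.004,0,0,0,0,0,0.05],[-0.004,0,0,0,0,0,0.05],[-0.004,0,0,0,0,0,0.05]]'|egrep 'tcp_pos|wrist'
python3 -m crank '[[-0.004,0,0,0,0,0,0.05],[-0.004,0,0,0,0,0,0.05],[-0.004,0,0,0,0,0,0.05],[-0.003,0,0,0,0,0,0.05],[0,0,0,0,0,0,0.05]]'|egrep 'tcp_pos|wrist'
python3 -c "from h import *; cv2.imwrite('pics/w7.png',drum())"
```

```text
t18.82 tcp [ 0.5535 -0.0578  0.1085] yaw_x 98.5 z [ 0.001 -0.001 -1.   ] F [-4.5 -0.7  9.9] gap 0.0498 q [-0.17  0.23  1.49 -0.    1.42 -0.32]
drum yaw 8.83 perp 38.9 finger perp 34.1 finger along 0.2
tcp_pos: [0.5508, -0.0396, 0.1096]
wrist_force: [0.4, -0.0, -0.3]
tcp_pos: [0.551, -0.0405, 0.1082]
wrist_force: [-4.7, -0.1, 10.5]
tcp_pos: [0.5538, -0.0598, 0.1086]
wrist_force: [-4.0, -0.8, 8.3]
tcp_pos: [0.5561, -0.0747, 0.1086]
wrist_force: [-3.3, -1.5, 7.4]
t21.00 tcp [ 0.5561 -0.0747  0.1086] yaw_x 98.48 z [ 0.001 -0.001 -1.   ] F [-3.3 -1.5  7.4] gap 0.0499 q [-0.2   0.24  1.48 -0.    1.42 -0.35]
drum yaw 8.86 perp 21.5 finger perp 17.0 finger along -0.3
```

```bash
python3 -m crank '[[0,0,-0.001,0,0,0,0.05],[0,0,-0.003,0,0,0,0.05],[0.006,0,-0.001,0,0,0,0.05],[0.008,0,0,0,0,0,0.05],[0.003,0,0.0023,0,0,0,0.05]]'|egrep 'tcp_pos|wrist'
python3 -m crank '[[0,0,0.00125,0,0,0,0.05],[0,0,0.00125,0,0,0,0.05]]'|egrep 'tcp_pos|wrist'
python3 -m crank '[[-0.003,0,0,0,0,0,0.05],[-0.004,0,0,0,0,0,0.05],[-0.004,0,0,0,0,0,0.05],[-0.004,0,0,0,0,0,0.05],[-0.004,0,0,0,0,0,0.05]]'|egrep 'tcp_pos|wrist'
python3 -m crank '[[-0.004,0,0,0,0,0,0.05],[-0.004,0,0,0,0,0,0.05],[-0.004,0,0,0,0,0,0.05],[-0.003,0,0,0,0,0,0.05],[0,0,0,0,0,0,0.05]]'|egrep 'tcp_pos|wrist'
python3 -c "from h import *; drum()"
python3 -m crank '[[0,0,-0.001,0,0,0,0.05],[0,0,-0.005,0,0,0,0.05],[0.02,0,-0.04,0,0,0,0.05],[0.05,0,-0.05,0,0,0,0.05],[0.03,0,-0.04,0,0,0,0.05]]'|egrep 'tcp_pos|wrist'
python3 -m crank '[[0,0,0,0,0,0,0.05]]'|egrep 'tcp_pos|wrist'
python3 -c "from h import *; st();cv2.imwrite('pics/w8.png',read_camera('wrist'))"
```

```text
tcp_pos: [0.5533, -0.0564, 0.1099]
wrist_force: [0.5, -0.6, 0.3]
tcp_pos: [0.5535, -0.0573, 0.1082]
wrist_force: [-3.8, 0.2, 8.8]
tcp_pos: [0.5564, -0.0765, 0.1086]
wrist_force: [-3.6, -0.2, 6.6]
tcp_pos: [0.5587, -0.0915, 0.1086]
wrist_force: [-2.2, -0.2, 6.0]
t23.18 tcp [ 0.5587 -0.0915  0.1086] yaw_x 98.48 z [ 0.001 -0.001 -1.   ] F [-2.2 -0.2  6. ] gap 0.0497 q [-0.23  0.26  1.46 -0.    1.42 -0.38]
drum yaw 8.95 perp 3.9 finger perp 0.1 finger along -0.8
tcp_pos: [0.5441, 0.0037, 0.2394]
wrist_force: [0.7, 0.4, 0.4]
tcp_pos: [0.5455, 0.0041, 0.242]
wrist_force: [0.4, -0.2, -0.9]
t23.98 tcp [0.5455 0.0041 0.242 ] yaw_x 98.67 z [ 0.008 -0.    -1.   ] F [ 0.4 -0.2 -0.9] gap 0.0502 q [-0.06  0.11  1.36  0.    1.67 -0.21]
```

View pics/w8.png

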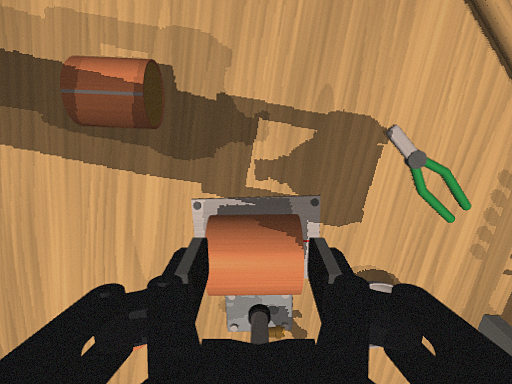

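The drum lies on the plate at columns 208–303 and rows 215–296. The plate's edge is on row 200, and a bit of the red line shows at (305,241).

```bash
cat > ax.py <<'E'
from h import *
def axis(w,s,r0,r1,cols=range(222,294,4)):
    hs=cv2.cvtColor(w,cv2.COLOR_BGR2HSV).astype(int);m=((hs[...,0]<14)&(hs[...,1]>150)&(hs[...,2]>60));T=[];B=[]
    for x in cols:
        y=np.where(m[r0:r1,x])[0]+r0;T.append((x,y.min()-.5));B.append((x,y.max()+.5))
    ns=[]
    for P in(T,B):
        p=np.polyfit(*np.array(P).T,1);o,d=rays("wrist",[(cols[0],np.polyval(p,cols[0])),(cols[-1],np.polyval(p,cols[-1]))],s);n=np.cross(d[0],d[1]);ns.append(n/np.linalg.norm(n));print("px",p.round(3),np.polyval(p,258).round(1))
    n=ns[0]+ns[1];n/=np.linalg.norm(n)   # bisecting plane through camera holds the axis
    dist=.045/np.sin(np.arccos(ns[0]@ns[1])/2);print("axis distance from camera",dist)
    k=n@(o-np.array([LC[0],LC[1],.048]))/(n@V);a=np.cross(n,[0,0,1]);a*=np.sign(a[0])
    print("perp",round(k*1e3,2),"yaw",np.degrees(np.arctan2(a[1],a[0])).round(2))
    mid=m[(r0+r1)//2-25:(r0+r1)//2+25]
    return m
E
python3 - <<'E'
from ax import *
s,R=st();w=cv2.imread("pics/w8.png");m=axis(w,s,205,305)
for y in(225,235,245,250):
    x=np.where(m[y,195:315])[0]+195;e=plane("wrist",[(x.min()-.5,y),(x.max()+.5,y)],.085,s);print(y,x.min(),x.max(),"along",((e-LC)@U*1e3).round(1))
hs=cv2.cvtColor(w,cv2.COLOR_BGR2HSV).astype(int);r=((hs[...,0]<8)|(hs[...,0]>172))&(hs[...,1]>110);r[:230]=0;r[250:]=0;r[:,:303]=0;r[:,325:]=0
ys,xs=np.where(r);print(len(xs),xs.mean() if len(xs) else 0)
if len(xs):q=plane("wrist",np.c_[xs,ys],.003,s);print("line perp err",((q-LC)@V*1e3).mean(),xs.min(),xs.max(),"pts")
E
```

```text
t24.02 tcp [0.5449 0.0031 0.2392] yaw_x 98.6 z [ 0.003 -0.    -1.   ] F [-0.1 -0.7 -1. ] gap 0.0502 q [-0.06  0.11  1.36  0.    1.67 -0.21]
px [-2.00000e-03  2.16039e+02] 215.4
px [-4.00000e-03  2.95567e+02] 294.4
axis distance from camera 0.3645681592014271
perp 4.59 yaw 8.8
225 208 300 along [-48.8  41.7]
235 206 301 along [-51.6  42.8]
245 208 302 along [-50.5  43.9]
250 208 303 along [-50.9  44.9]
17 307.52941176470586
line perp err -2.5767716256956534 303 317 pts
```

```bash
cat > chk.py <<'E'
from ax import *
s,R=st();w=read_camera("wrist");cv2.imwrite("pics/chk.png",w);m=axis(w,s,205,305)
hs=cv2.cvtColor(w,cv2.COLOR_BGR2HSV).astype(int);r=((hs[...,0]<8)|(hs[...,0]>172))&(hs[...,1]>90);r[:228]=0;r[252:]=0;r[:,:304]=0;r[:,325:]=0
ys,xs=np.where(r);q=plane("wrist",np.c_[xs,ys],.003,s);print("line perp err",((q-LC)@V*1e3).mean(),len(xs),ys.mean(),xs.mean(),xs.max(), "along end",((q-LC)@U).max()*1e3)
pe=[]
for x in list(range(203,208))+list(range(225,310,5)):
    g=hs[190:212,x,1].astype(float);k=np.argmin(np.diff(cv2.GaussianBlur(g.reshape(-1,1),(1,5),0).ravel()));pe.append((x,190+k+.5))
q=plane("wrist",pe,.003,s);v=(q-LC)@V*1e3;print("edge perp",np.median(v),v.round(1).tolist())
for y in(230,240,250):
    x=np.where(m[y,195:315])[0]+195;e=plane("wrist",[(x.min()-.5,y),(x.max()+.5,y)],.09,s);print(y,x.min(),x.max(),"along",((e-LC)@U*1e3).round(1))
E
python3 chk.py
```

```text
t24.02 tcp [0.5449 0.0031 0.2392] yaw_x 98.6 z [ 0.003 -0.    -1.   ] F [-0.1 -0.7 -1. ] gap 0.0502 q [-0.06  0.11  1.36  0.    1.67 -0.21]
px [-3.30000e-02  2.23832e+02] 215.4
px [-1.20000e-02  2.98305e+02] 295.3
axis distance from camera 0.3593266033617889
perp 4.12 yaw 10.01
line perp err -3.5225735217002154 17 242.05882352941177 308.05882352941177 318 along end 76.02083449579344
edge perp 59.001224889311004 [59.0, 58.9, 58.9, 58.9, 58.8, 59.4, 59.2, 59.0, 58.8, 58.6, 59.7, 59.5, 59.3, 59.2, 59.0, 58.8, 58.6, 59.7, 59.5, 59.3, 59.1, 58.9]
230 208 303 along [-48.3  43.9]
240 207 304 along [-50.1  45. ]
250 208 304 along [-49.9  45.1]
```

```bash
python3 - <<'E'
from h import *
t=LC+.008*V-.003*U;t[2]=.116;plan(t,99.4,4)
E
```

```text
t24.07 tcp [0.5444 0.0024 0.2374] yaw_x 98.54 z [ 0. -0. -1.] F [-0.3 -1.1 -0.8] gap 0.0502 q [-0.06  0.11  1.36 -0.    1.67 -0.21]
[-0.0218, -0.0006, 0.0304] rz -0.22
[-0.0218, -0.0006, 0.0304] rz -0.22
[-0.0218, -0.0007, 0.0304] rz -0.22
[-0.0218, -0.0008, 0.0304] rz -0.22
```

```bash
python3 -m crank '[[-0.022,-0.0007,0.03,0,0,0,0.05],[-0.022,-0.0007,0.03,0,0,0,0.05],[-0.022,-0.0007,0.03,0,0,0,0.05],[-0.022,-0.0007,0.026,0,0,0,0.05],[0,0,0,0,0,0,0.05]]'|egrep 'tcp_pos|wrist'
python3 -m crank '[[0,0,0,0,0,0,0.05],[0,0,0.00125,0,0,0,0.05],[0,0,0.00125,0,0,0,0.05]]'|egrep 'tcp_pos|wrist'
```

```text
tcp_pos: [0.5524, -0.0866, 0.1173]
wrist_force: [-0.0, 0.7, 0.5]
tcp_pos: [0.555, -0.0846, 0.1199]
wrist_force: [-0.4, -0.2, -0.0]
```

```bash
python3 -m crank '[[0,0,0.00125,0,0,0,0.05],[0,0,0.00125,0,0,0,0.05],[0,0,0.00125,0,0,0,0.05],[0,0,0.00125,0,0,0,0.05]]'|egrep 'tcp_pos|wrist'
python3 -m crank '[[0,0,0.00125,0,0,0,0.05],[0,0,0.00125,0,0,0,0.05],[0,0,0.00125,0,0,0,0.05],[0,0,0.00125,0,0,0,0.05]]'|egrep 'tcp_pos|wrist'
python3 -m crank '[[0,0,0.001,0,0,0,0.05],[0,0,0.0005,0,0,0,0.05]]'|egrep 'tcp_pos|wrist'
python3 -m crank '[[0,0,0.0005,0,0,0,0.05]]'|egrep 'tcp_pos|wrist'
```

```text
tcp_pos: [0.5547, -0.0851, 0.114]
wrist_force: [-0.1, 0.1, 0.6]
tcp_pos: [0.5547, -0.0851, 0.109]
wrist_force: [0.4, -0.1, -0.2]
tcp_pos: [0.5548, -0.0853, 0.1086]
wrist_force: [-3.2, 0.1, 8.0]
tcp_pos: [0.5549, -0.0854, 0.1085]
wrist_force: [-4.1, -0.4, 9.5]
```

```bash
python3 -c "from h import *; drum()"
python3 -m crank '[[-0.002,0,0,0,0,0,0.05],[-0.003,0,0,0,0,0,0.05],[-0.003,0,0,0,0,0,0.05],[-0.002,0,0,0,0,0,0.05],[0,0,0,0,0,0,0.05]]'|egrep 'tcp_pos|wrist'
python3 -c "from h import *; drum()"
python3 -m crank '[[0,0,-0.001,0,0,0,0.05],[0,0,-0.005,0,0,0,0.05],[0.02,0,-0.03,0,0,0,0.05],[0.04,0,-0.05,0,0,0,0.05],[0.025,0,-0.04,0,0,0,0.05]]'|egrep 'tcp_pos|wrist'
python3 -m crank '[[0,0,0,0,0,0,0.05],[0,0,0,0,0,0,0.05],[0,0,0,0,0,0,0.05],[0,0,0,0,0,0,0.05]]'|egrep 'tcp_pos|wrist'
python3 chk.py
```

```text
t26.45 tcp [ 0.5549 -0.0854  0.1085] yaw_x 98.5 z [ 0.001 -0.001 -1.   ] F [-4.1 -0.4  9.5] gap 0.0503 q [-0.22  0.24  1.48 -0.    1.42 -0.37]
drum yaw 8.22 perp 5.0 finger perp 6.7 finger along -3.5
tcp_pos: [0.5564, -0.0955, 0.1086]
wrist_force: [-2.7, -0.5, 7.7]
t27.12 tcp [ 0.5564 -0.0955  0.1086] yaw_x 98.49 z [ 0.001 -0.001 -1.   ] F [-2.7 -0.5  7.7] gap 0.0498 q [-0.24  0.25  1.47 -0.    1.42 -0.38]
drum yaw 7.34 perp -0.6 finger perp -3.5 finger along -3.8
tcp_pos: [0.5435, -0.0105, 0.2339]
wrist_force: [0.9, -0.4, 0.0]
tcp_pos: [0.5434, -0.0123, 0.2307]
wrist_force: [0.2, -1.8, 0.0]
t28.30 tcp [ 0.5434 -0.0123  0.2307] yaw_x 98.46 z [-0.002  0.    -1.   ] F [ 0.2 -1.8  0. ] gap 0.0502 q [-0.09  0.11  1.38  0.    1.66 -0.24]
px [-9.000e-03  2.121e+02] 209.7
px [-1.90000e-02  2.96922e+02] 292.1
axis distance from camera 0.3479331280402562
perp -0.8 yaw 9.47
line perp err -4.1120573568311585 37 234.51351351351352 315.4594594594595 324 along end 75.46946962085077
edge perp 43.27603005347133 [53.2, 52.0, 41.9, 39.3, 43.1, 52.4, 48.5, 37.0, 46.8, 47.9, 46.4, 37.5, 37.3, 39.6, 53.1, 49.2, 50.3, 35.0, 38.6, 43.5, 37.0, 40.6]
230 210 310 along [-49.9  44.1]
240 209 307 along [-51.6  41.4]
250 208 307 along [-53.4  41.6]
```

```bash
python3 - <<'E'
from h import *
s,R=st();w=cv2.imread("pics/chk.png");lab=cv2.cvtColor(w,cv2.COLOR_BGR2LAB).astype(int);hs=cv2.cvtColor(w,cv2.COLOR_BGR2HSV).astype(int)
print("exp line px",proj("wrist",[LC+.079*U,LC-.079*U,LC+.06*V],s).round(1).tolist())
for x in(196,199,202,205,310,313,316,319,322):print(x,"a*",lab[222:250,x,1].tolist())
for x in(205,230,260,290,305):print(x,"S",hs[176:206,x,1].tolist())
E
```

```text
t28.35 tcp [ 0.5435 -0.0123  0.231 ] yaw_x 98.47 z [-0.002  0.    -1.   ] F [-0.3 -0.7 -0.4] gap 0.0496 q [-0.09  0.11  1.38  0.    1.66 -0.24]
exp line px [[326.7, 231.0], [199.5, 234.8], [261.5, 186.1]]
196 a* [142, 141, 141, 141, 140, 141, 141, 140, 141, 141, 141, 138, 138, 141, 141, 134, 129, 125, 127, 129, 130, 127, 127, 128, 129, 129, 127, 126]
199 a* [133, 133, 133, 131, 132, 134, 134, 133, 132, 133, 133, 130, 130, 152, 169, 156, 127, 128, 128, 129, 128, 129, 129, 128, 128, 128, 128, 128]
202 a* [133, 134, 132, 133, 133, 132, 132, 132, 131, 131, 133, 131, 128, 162, 197, 172, 128, 126, 126, 131, 134, 130, 129, 128, 128, 130, 131, 126]
205 a* [133, 133, 132, 133, 131, 132, 133, 131, 133, 131, 132, 132, 128, 163, 200, 153, 130, 128, 128, 128, 128, 126, 132, 128, 128, 130, 126, 124]
310 a* [132, 133, 138, 137, 139, 144, 147, 146, 147, 146, 142, 144, 144, 146, 150, 137, 126, 126, 132, 128, 126, 130, 120, 132, 128, 128, 128, 124]
313 a* [132, 131, 131, 130, 132, 130, 131, 131, 130, 128, 147, 171, 143, 129, 128, 129, 128, 130, 135, 134, 128, 128, 131, 126, 134, 124, 128, 129]
316 a* 
[... 428 characters left out ...]
27, 130]
205 S [123, 135, 124, 122, 139, 118, 129, 127, 134, 125, 125, 124, 130, 35, 32, 36, 40, 36, 37, 40, 35, 35, 42, 34, 37, 35, 41, 34, 35, 36]
230 S [123, 133, 125, 122, 124, 132, 122, 132, 121, 129, 126, 137, 65, 34, 35, 39, 36, 41, 34, 40, 31, 26, 19, 30, 32, 29, 29, 31, 28, 36]
260 S [126, 146, 130, 132, 130, 126, 135, 129, 131, 134, 134, 116, 31, 37, 41, 35, 30, 23, 25, 31, 39, 22, 42, 36, 36, 30, 37, 49, 32, 28]
290 S [130, 126, 132, 134, 136, 132, 133, 125, 132, 131, 91, 36, 44, 35, 43, 35, 39, 35, 35, 37, 40, 40, 37, 37, 36, 42, 30, 36, 26, 31]
305 S [126, 126, 128, 129, 125, 125, 138, 137, 127, 130, 32, 35, 36, 39, 28, 33, 40, 36, 34, 35, 37, 31, 34, 39, 41, 32, 33, 27, 43, 37]
```

The drum's axis is about 1.2 mm from the line, roughly 1° off parallel and centred within about 5 mm, so it is in place. Next is the ball, which I triangulate again now.

```bash
python3 - <<'E'
from h import *
t=read_camera("top");sc=read_camera("scene");P={}
for n,im,(x,y) in(("top",t,(351,139)),("scene",sc,(130,166))):
    g=cv2.cvtColor(im,cv2.COLOR_BGR2GRAY)[y-9:y+10,x-9:x+10];c=cv2.connectedComponentsWithStats((g<65).astype(np.uint8));i=1+np.argmax(c[2][1:,4]);P[n]=c[3][i]+[x-9,y-9];print(n,c[2][i],P[n])
b,e=tri("top",P["top"],"scene",P["scene"]);print(b,e,"along",(b-LC)@U,"perp",(b-LC)@V)
plan([.5435,-.05,.36],100.4,3)
b[2]=.36;plan(b,100.4,5)
E
```

```text
top [ 0  7 12 11 42] [348.0952381  140.78571429]
scene [ 6  5  7  9 47] [130.23404255 165.72340426]
[ 0.58348278 -0.22997065  0.27990597] [np.float64(0.003644351452636133), np.float64(0.003644351452636073)] along -0.0014258790729629392 perp -0.14062349118562778
t28.45 tcp [ 0.5436 -0.0121  0.2315] yaw_x 98.48 z [-0.001  0.    -1.   ] F [ 0.6 -0.7  1. ] gap 0.0497 q [-0.09  0.11  1.37  0.    1.66 -0.24]
[-0.0125, -0.0019, -0.0428] rz -0.64
[-0.0125, -0.002, -0.0428] rz -0.64
[-0.0124, -0.0022, -0.0428] rz -0.64
t28.45 tcp [ 0.5436 -0.0121  0.2315] yaw_x 98.48 z [-0.001  0.    -1.   ] F [ 0.6 -0.7  1. ] gap 0.0497 q [-0.09  0.11  1.37  0.    1.66 -0.24]
[-0.0443, 0.0015, -0.0257] rz -0.38
[-0.0443, 0.0012, -0.0257] rz -0.38
[-0.0443, 0.0009, -0.0257] rz -0.38
[-0.0443, 0.0006, -0.0257] rz -0.38
[-0.0443, 0.0003, -0.0257] rz -0.38
```

```bash
python3 -m crank '[[0,0,-0.04,0,0,-0.9,0.06],[0,0,-0.045,0,0,-1,0.06],[-0.02,0,-0.045,0,0,0,0.06],[-0.04,0,0,0,0,0,0.06],[-0.04,0,0,0,0,0,0.06]]'|egrep 'tcp_pos|wrist'
python3 -m crank '[[-0.04,0,0,0,0,0,0.06],[-0.04,0.001,0,0,0,0,0.06],[-0.03,0.001,0,0,0,0,0.06],[-0.014,0,0,0,0,0,0.06],[0,0,0,0,0,0,0.06]]'|egrep 'tcp_pos|wrist'
python3 -m crank '[[0,0,0,0,0,0,0.06],[0,0,0,0,0,0,0.06]]'|egrep 'tcp_pos|wrist'
python3 - <<'E'
from h import *
s,R=st();w=read_camera("wrist");cv2.imwrite("pics/wb.png",w)
B=np.array([.586,-.2326,.2823]);print("ball px",proj("wrist",[B,B+.011*U,B+.011*V],s).round(1).tolist())
g=cv2.cvtColor(w,cv2.COLOR_BGR2GRAY)
for y in range(196,340,8):print(y,g[y,190:330:5].tolist())
print(R.T@(B-s["tcp_pos"]))
E
```

```text
tcp_pos: [0.5621, -0.1112, 0.3626]
wrist_force: [0.0, -0.4, -1.2]
tcp_pos: [0.5862, -0.2321, 0.3615]
wrist_force: [0.3, -0.3, 0.4]
tcp_pos: [0.5862, -0.2307, 0.3624]
wrist_force: [0.4, -0.0, -0.4]
t29.95 tcp [ 0.5862 -0.2307  0.3624] yaw_x 100.49 z [ 0.001 -0.    -1.   ] F [ 0.4 -0.  -0.4] gap 0.0601 q [-0.43  0.37  0.81  0.    1.96 -0.62]
ball px [[259.4, 212.7], [275.0, 212.7], [259.5, 197.8]]
196 [145, 151, 154, 157, 159, 157, 158, 156, 148, 156, 145, 145, 70, 65, 69, 88, 152, 155, 153, 136, 152, 144, 154, 156, 156, 86, 100, 91]
204 [155, 150, 154, 151, 164, 159, 156, 160, 151, 152, 146, 145, 24, 6, 16, 16, 159, 147, 147, 145, 152, 152, 151, 161, 148, 154, 166, 155]
212 [151, 153, 153, 158, 158, 162, 161, 160, 147, 149, 145, 14, 21, 18, 25, 23, 3, 149, 143, 152, 151, 160, 149, 158, 162, 166, 164, 170]
220 [153, 160, 162, 157, 153, 162, 158, 158, 143, 146, 135, 23, 20, 8, 17, 24, 2, 155, 146, 157, 144, 153, 161, 150, 159, 166, 159, 167]
228 [156, 161, 161, 159, 150, 164, 152, 159, 151, 125, 122, 133, 17, 18, 20, 22, 3, 5, 19, 12, 88, 147, 162, 157, 157, 157, 156, 151]
236 [156, 167
[... 979 characters left out ...]
, 103, 164, 125, 85, 55, 55, 13]
300 [34, 54, 48, 66, 81, 69, 66, 64, 65, 67, 69, 68, 67, 93, 76, 139, 152, 150, 138, 154, 135, 69, 163, 167, 75, 62, 52, 157]
308 [52, 52, 56, 52, 58, 33, 76, 28, 55, 52, 55, 48, 71, 92, 90, 85, 77, 153, 141, 157, 132, 62, 167, 169, 90, 164, 164, 168]
316 [50, 51, 53, 51, 55, 26, 23, 1, 52, 52, 57, 49, 79, 82, 91, 89, 154, 144, 151, 154, 149, 112, 166, 167, 166, 163, 162, 165]
324 [41, 61, 53, 55, 27, 3, 43, 48, 47, 59, 52, 47, 76, 79, 76, 86, 148, 133, 151, 153, 109, 185, 60, 58, 57, 58, 59, 56]
332 [48, 55, 56, 15, 26, 89, 13, 18, 54, 53, 52, 45, 70, 82, 86, 91, 152, 139, 158, 164, 60, 167, 170, 168, 181, 183, 140, 125]
[-0.00178021 -0.0006007   0.08012772]
```

The numbers show the ball's dark disc at columns 245–270 around row 213, as predicted (259,213). I descend and grasp.

```bash
python3 -m crank '[[-0.001,0,0.02,0,0,0,0.06],[-0.001,0,0.025,0,0,0,0.06],[0,0,0.02,0,0,0,0.06],[0,0,0.01,0,0,0,0.06],[0,0,0.005,0,0,0,0.06]]'|egrep 'tcp_pos|wrist'
python3 -m crank '[[0,0,0,0,0,0,0.05],[0,0,0,0,0,0,0.035],[0,0,0,0,0,0,0.03]]' 20
```

```text
tcp_pos: [0.5865, -0.2335, 0.282]
wrist_force: [0.3, 0.4, 0.0]
t: 31.0
tcp_pos: [0.5866, -0.2338, 0.2826]
tcp_rot: [0.64, 0.768, 0.0, 0.0]
wrist_force: [0.3, -0.3, 0.3]
finger_gap: 0.03
gripper_force: 0.0
```

```bash
python3 -m crank '[[0,0,0,0,0,0,0.025],[0,0,0,0,0,0,0.018],[0,0,0,0,0,0,0.012],[0,0,0,0,0,0,0.012],[0,0,0,0,0,0,0.012]]' 20
python3 - <<'E'
from h import *
s,R=st();r=s["tcp_pos"]-(LC-.1*V);z=s["tcp_pos"][2]-.108;p=(s["tcp_pos"]-LC)@V+.1;print("rel hinge perp,z",p,z,"len",np.hypot(p,z),"ang",np.degrees(np.arctan2(z,p)),"along",(s["tcp_pos"]-LC)@U)
E
```

```text
t: 31.62
tcp_pos: [0.5863, -0.234, 0.2822]
tcp_rot: [0.64, 0.768, -0.0, 0.0]
wrist_force: [-3.8, -0.8, 3.3]
finger_gap: 0.0201
gripper_force: 19.6
t31.62 tcp [ 0.5863 -0.234   0.2822] yaw_x 100.39 z [-0. -0. -1.] F [-3.8 -0.8  3.3] gap 0.0201 q [-0.44  0.36  0.99 -0.    1.79 -0.62]
rel hinge perp,z -0.04505083043792735 0.1742316381949019 len 0.17996177669501398 ang 104.49736921744274 along 0.0006496755024408
```

```bash
python3 - <<'E'
import numpy as np
th=np.radians(list(np.arange(104.5,9,-5))+[7.5,5,3.5,2.6,1.8,1,0.2])
p=np.c_[.18*np.cos(th),.18*np.sin(th)]
for a,d in zip(np.degrees(th[1:]),np.diff(p,axis=0)):print(round(a,1),[round(d[0],4),0,round(-d[1],4)])
E
```

```text
99.5 [np.float64(0.0154), 0, np.float64(-0.0033)]
94.5 [np.float64(0.0156), 0, np.float64(-0.0019)]
89.5 [np.float64(0.0157), 0, np.float64(-0.0005)]
84.5 [np.float64(0.0157), 0, np.float64(0.0008)]
79.5 [np.float64(0.0156), 0, np.float64(0.0022)]
74.5 [np.float64(0.0153), 0, np.float64(0.0035)]
69.5 [np.float64(0.0149), 0, np.float64(0.0049)]
64.5 [np.float64(0.0145), 0, np.float64(0.0061)]
59.5 [np.float64(0.0139), 0, np.float64(0.0074)]
54.5 [np.float64(0.0132), 0, np.float64(0.0086)]
49.5 [np.float64(0.0124), 0, np.float64(0.0097)]
44.5 [np.float64(0.0115), 0, np.float64(0.0107)]
39.5 [np.float64(0.0105), 0, np.float64(0.0117)]
34.5 [np.float64(0.0095), 0, np.float64(0.0125)]
29.5 [np.float64(0.0083), 0, np.float64(0.0133)]
24.5 [np.float64(0.0071), 0, np.float64(0.014)]
19.5 [np.float64(0.0059), 0, np.float64(0.0146)]
14.5 [np.float64(0.0046), 0, np.float64(0.015)]
9.5 [np.float64(0.0033), 0, np.float64(0.0154)]
7.5 [np.float64(0.0009), 0, np.float64(0.0062)]
5.0 [np.float64(0.0009), 0, np.float64(0.0078)]
3.5 [np.float64(0.0003), 0, np.float64(0.0047)]
2.6 [np.float64(0.0002), 0, np.float64(0.0028)]
1.8 [np.float64(0.0001), 0, np.float64(0.0025)]
1.0 [np.float64(0.0001), 0, np.float64(0.0025)]
0.2 [np.float64(0.0), 0, np.float64(0.0025)]
```

```bash
python3 -m crank '[[0.008,0,-0.0018,0,0,0,0.012],[0.0075,0,-0.0015,0,0,0,0.012],[0.0078,0,-0.001,0,0,0,0.012],[0.0078,0,-0.0009,0,0,0,0.012]]' |egrep 'tcp_pos|wrist|grip|gap'
python3 -m crank '[[0.0078,0,-0.0003,0,0,0,0.012],[0.0079,0,-0.0002,0,0,0,0.012],[0.0079,0,0.0003,0,0,0,0.012],[0.0079,0,0.0005,0,0,0,0.012]]' |egrep 'tcp_pos|wrist|grip|gap'
```

```text
tcp_pos: [0.5806, -0.2025, 0.2871]
wrist_force: [-5.2, -1.7, 1.9]
finger_gap: 0.0205
gripper_force: 19.6
tcp_pos: [0.5751, -0.1715, 0.2865]
wrist_force: [-4.0, -1.9, 0.1]
finger_gap: 0.0206
gripper_force: 19.5
```

```bash
python3 -m crank '[[0.0156,-0.0004,0.0022,0,0,0,0.012],[0.0153,0,0.0035,0,0,0,0.012],[0.0149,0,0.0049,0,0,0,0.012]]' |egrep 'tcp_pos|wrist|grip|gap'
python3 -m crank '[[0.0145,0,0.0061,0,0,0,0.012],[0.0139,0,0.0074,0,0,0,0.012],[0.0132,0,0.0086,0,0,0,0.012]]' |egrep 'tcp_pos|wrist|grip|gap'
python3 -m crank '[[0.0124,0,0.0097,0,0,0,0.012],[0.0115,0,0.0107,0,0,0,0.012]]' |egrep 'tcp_pos|wrist|grip|gap'
```

```text
tcp_pos: [0.5667, -0.1258, 0.2757]
wrist_force: [2.5, -0.0, -3.4]
finger_gap: 0.0205
gripper_force: 19.7
tcp_pos: [0.5593, -0.0852, 0.254]
wrist_force: [5.3, -0.3, -1.6]
finger_gap: 0.0205
gripper_force: 19.8
tcp_pos: [0.555, -0.0618, 0.2335]
wrist_force: [7.3, 0.9, 0.1]
finger_gap: 0.0199
gripper_force: 19.9
```

```bash
python3 -m crank '[[0.0105,0.0003,0.0117,0,0,0,0.012],[0.0095,0.0003,0.0125,0,0,0,0.012],[0.0083,0.0002,0.0133,0,0,0,0.012]]' |egrep 'tcp_pos|wrist|grip|gap'
python3 -m crank '[[0.0071,0.0002,0.014,0,0,0,0.012],[0.0059,0.0002,0.0146,0,0,0,0.012],[0.003,0,0.009,0,0,0,0.012],[0,0,0,0,0,0,0.012]]' |egrep 'tcp_pos|wrist|grip|gap'
python3 - <<'E'
from h import *
s,R=st();z=s["tcp_pos"][2]-.108;p=(s["tcp_pos"]-LC)@V+.1;print(p,z,np.hypot(p,z),"ang",np.degrees(np.arctan2(z,p)),(s["tcp_pos"]-LC)@U)
E
```

```text
tcp_pos: [0.5501, -0.0341, 0.1954]
wrist_force: [2.5, 0.4, -0.1]
finger_gap: 0.0204
gripper_force: 20.0
tcp_pos: [0.5474, -0.0189, 0.1575]
wrist_force: [0.7, 1.4, -0.8]
finger_gap: 0.0202
gripper_force: 19.9
t34.50 tcp [ 0.5474 -0.0189  0.1575] yaw_x 100.41 z [-0.002  0.    -1.   ] F [ 0.7  1.4 -0.8] gap 0.0202 q [-0.1   0.16  1.46  0.    1.51 -0.28]
0.17346222546808565 0.049541202163608036 0.18039809970217663 ang 15.939461103137761 0.001221157270116862
```

```bash
python3 -m crank '[[0.0025,0,0.011,0,0,0,0.012],[0.0018,0,0.011,0,0,0,0.012],[0.001,0,0.007,0,0,0,0.012],[0.0002,0,0.002,0,0,0,0.012]]' |egrep 'tcp_pos|wrist|grip|gap'
python3 -m crank '[[0.0001,0,0.0015,0,0,0,0.012],[0.0001,0,0.0015,0,0,0,0.012],[0.0001,0,0.0015,0,0,0,0.012],[0.0001,0,0.0015,0,0,0,0.012]]' |egrep 'tcp_pos|wrist|grip|gap'
python3 -m crank '[[0.0001,0,0.0015,0,0,0,0.012],[0,0,0.0015,0,0,0,0.012]]' |egrep 'tcp_pos|wrist|grip|gap'
```

```text
tcp_pos: [0.5466, -0.0136, 0.127]
wrist_force: [-4.1, 0.7, 0.3]
finger_gap: 0.0206
gripper_force: 20.1
tcp_pos: [0.5466, -0.0132, 0.1216]
wrist_force: [-4.9, 2.0, 0.4]
finger_gap: 0.02
gripper_force: 20.1
tcp_pos: [0.5465, -0.0131, 0.1186]
wrist_force: [-5.2, 2.5, 0.1]
finger_gap: 0.0202
gripper_force: 20.1
```

```bash
for k in 1; do python3 -m crank '[[0,-0.0003,0.0015,0,0,0,0.012],[0,-0.0002,0.0015,0,0,0,0.012]]' |egrep 'tcp_pos|wrist'; done
python3 -m crank '[[0,0,0.0012,0,0,0,0.012],[0,0,0.0012,0,0,0,0.012]]' |egrep 'tcp_pos|wrist'
python3 -m crank '[[0,0,0.001,0,0,0,0.012],[0,0,0,0,0,0,0.012]]' |egrep 'tcp_pos|wrist'
python3 -m crank '[[0,0,0.001,0,0,0,0.012],[0,0,0,0,0,0,0.012]]' |egrep 'tcp_pos|wrist'
```

```text
tcp_pos: [0.5465, -0.013, 0.1158]
wrist_force: [-2.2, 3.5, -0.3]
tcp_pos: [0.5464, -0.013, 0.1133]
wrist_force: [-2.2, 4.8, -0.3]
tcp_pos: [0.5464, -0.013, 0.1122]
wrist_force: [-1.3, 4.2, -1.1]
tcp_pos: [0.5464, -0.013, 0.1113]
wrist_force: [-1.9, 4.6, 0.1]
```

```bash
python3 -m crank '[[0.0004,0,0.001,0,0,0,0.012],[0,0,0,0,0,0,0.012]]' |egrep 'tcp_pos|wrist'
python3 -m crank '[[0,0,0.001,0,0,0,0.012],[0,0,0,0,0,0,0.012]]' |egrep 'tcp_pos|wrist'
python3 -m crank '[[0,0,0.001,0,0,0,0.012],[0,0,0,0,0,0,0.012]]' |egrep 'tcp_pos|wrist'
python3 -m crank '[[0,0,0.001,0,0,0,0.012],[0,0,0,0,0,0,0.012]]' |egrep 'tcp_pos|wrist'
python3 -m crank '[[0,0,0,0,0,0,0.012]]' |egrep 'tcp_pos|wrist'
```

```text
tcp_pos: [0.5464, -0.013, 0.1104]
wrist_force: [-1.2, 3.5, 0.3]
tcp_pos: [0.5464, -0.013, 0.1093]
wrist_force: [-1.0, 2.7, -0.2]
tcp_pos: [0.5464, -0.013, 0.1083]
wrist_force: [0.5, 0.7, -0.1]
tcp_pos: [0.5464, -0.013, 0.1073]
wrist_force: [-0.2, 1.6, 1.5]
tcp_pos: [0.5464, -0.0129, 0.1073]
wrist_force: [-0.1, -0.3, 0.9]
```

```bash
python3 -m crank '[[0,0,0,0,0,0,0.024],[0,0,0,0,0,0,0.03],[0,0,0,0,0,0,0.045],[0,0,0,0,0,0,0.05],[0,0,0,0,0,0,0.05]]'
python3 -m crank '[[0,0,-0.005,0,0,0,0.05],[0,0,-0.01,0,0,0,0.05],[0,0,-0.03,0,0,0,0.05],[0,0,-0.05,0,0,0,0.05],[0,0,-0.05,0,0,0,0.05]]'|egrep 'tcp_pos|wrist'
python3 -m crank '[[0.04,0,-0.04,0,0,0,0.05],[0.05,0,0,0,0,0,0.05],[0,0,0,0,0,0,0.05],[0,0,0,0,0,0,0.05],[0,0,0,0,0,0,0.05]]'|egrep 'tcp_pos|wrist'
python3 - <<'E'
from h import *
s,R=st();w=read_camera("wrist");sc=read_camera("scene");cv2.imwrite("pics/f.png",w);cv2.imwrite("pics/fs.png",sc)
H=LC-.1*V;H[2]=.108
for a in(-.03,0,.03):
    B=H+.18*(np.cos(a)*V+np.array([0,0,np.sin(a)]));print(a,"ball exp wrist,scene",proj("wrist",[B],s).round(1).tolist(),proj("scene",[B]).round(1).tolist())
for n,im in(("wrist",w),("scene",sc)):
    x,y=proj(n,[B],s)[0].round().astype(int);k=22 if n=="wrist" else 9;g=cv2.cvtColor(im,cv2.COLOR_BGR2GRAY)[y-k:y+k+1,x-k:x+k+1];c=cv2.connectedComponentsWithStats((g<60).astype(np.uint8))
    for i in range(1,c[0]):
        if c[2][i,4]>20:print(n,c[2][i],c[3][i]+[x-k,y-k])
E
```

```text
t: 38.5
tcp_pos: [0.5462, -0.0128, 0.1072]
tcp_rot: [0.64, 0.768, 0.0, -0.0]
wrist_force: [0.2, -0.6, 0.8]
finger_gap: 0.0499
gripper_force: 0.0
tcp_pos: [0.546, -0.0128, 0.2546]
wrist_force: [0.6, -0.4, 0.7]
tcp_pos: [0.5301, 0.0748, 0.2921]
wrist_force: [0.0, 0.7, -0.6]
t39.75 tcp [0.5301 0.0748 0.2921] yaw_x 100.33 z [-0. -0. -1.] F [ 0.   0.7 -0.6] gap 0.0499 q [ 0.07  0.08  1.29 -0.    1.77 -0.11]
-0.03 ball exp wrist,scene [[258.6, 253.2]] [[231.2, 219.8]]
0 ball exp wrist,scene [[258.6, 255.3]] [[231.1, 218.3]]
0.03 ball exp wrist,scene [[258.6, 257.7]] [[231.0, 216.7]]
wrist [  0  11  45  25 524] [260.15076336 257.97137405]
scene [ 7  8  6  6 25] [231.12 218.28]
```

```bash
python3 - <<'E'
from h import *
s,R=st();w=cv2.imread("pics/f.png");hs=cv2.cvtColor(w,cv2.COLOR_BGR2HSV).astype(int);lab=cv2.cvtColor(w,cv2.COLOR_BGR2LAB).astype(int)
print("exp edge,line ends",proj("wrist",[LC+.06*V,LC-.076*U,LC+.076*U],s).round(1).tolist())
D=lambda k,a:LC+k*V+np.array([0,0,.045])+.045*(np.sin(a)*V+np.array([0,0,np.cos(a)]))
for k in(-.003,0,.003):
    P=np.array([D(k,a) for a in np.radians(np.arange(-90,91,2))]);p=proj("wrist",P-.03*U,s);print(k,"exp drum rows at -30mm",p[:,1].min().round(1),p[:,1].max().round(1),"col",p[:,0].mean().round(0))
for x in(205,215,222,232,292,300):
    m=(hs[200:360,x,0]<14)&(hs[200:360,x,1]>140)&(hs[200:360,x,2]>40);y=np.where(m)[0]+200;e=np.where(hs[190:280,x,1]<70)[0]+190
    print(x,"copper",(y.min(),y.max(),len(y)) if len(y) else 0,"grey first",e[:2])
for x in(190,195,200,205,308,312,316,320):
    c=lab[250:340,x,1];print(x,"red row",250+int(c.argmax()),c.max())
E
```

```text
t39.85 tcp [0.5301 0.0748 0.2921] yaw_x 100.33 z [-0. -0. -1.] F [ 0.1 -0.3  0. ] gap 0.0499 q [ 0.07  0.08  1.29 -0.    1.77 -0.11]
exp edge,line ends [[258.5, 234.2], [208.4, 270.8], [308.7, 270.8]]
-0.003 exp drum rows at -30mm 260.1 324.9 col 235.0
0 exp drum rows at -30mm 258.1 323.0 col 235.0
0.003 exp drum rows at -30mm 256.1 321.1 col 235.0
205 copper 0 grey first [235 236]
215 copper (np.int64(271), np.int64(316), 17) grey first [235 236]
222 copper (np.int64(255), np.int64(322), 67) grey first [235 236]
232 copper (np.int64(255), np.int64(322), 67) grey first [235 236]
292 copper (np.int64(256), np.int64(323), 68) grey first [235 236]
300 copper (np.int64(272), np.int64(272), 1) grey first [235 236]
190 red row 287 137
195 red row 324 138
200 red row 309 140
205 red row 300 141
308 red row 272 152
312 red row 301 141
316 red row 311 140
320 red row 324 138
```

```bash
python3 -c "from cell import arm; print(arm.job_done())"
```

```text
the job is handed in; nothing more can be done
None
```

The job is handed in, at about 40 s of the 72 s: the drum lies on the red line, measured 1–3 mm off and about 1° from parallel, the earth arm's pad rests on it by the force and ball-height readings, and the gripper is clear.

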